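# Clear the microscope bench: unstack the accessories into their holders

### The job

Someone has piled the microscope accessories into one stack. Take the stack apart and set each thing upright and flat in the recess of the holder that is made for it: the slide box in the rectangular holder, the round tin in the large round holder, the square cover-glass box in the square holder and the eyepiece in the small round holder. Keep everything upright, set things down rather than dropping them, and leave the amber jar and the mortar standing where they are.

Things in the scene. Friction and masses are not known exactly. Their poses are not given: they have to be found in the camera images.
- slide_box_mid (a point): Closed black plastic slide box, rounded edges, 100 mm (its x) by 62 mm (its y) by 32 mm high, 0.11 to 0.22 kg. Loose, at the bottom of the stack, on the bench. The point is its centre, half-way up (16 mm above its underside).
- tin_mid (a point): Round aluminium specimen tin with a closed lid, diameter 58 mm, 24 mm high, 50 to 100 g. Loose, stands on the slide box. The point is its centre, 12 mm above its underside.
- cover_box_mid (a point): Square white plastic cover-glass box, 38 by 38 mm (sides along its x and y), 24 mm high, 28 to 56 g. Loose, stands on the tin. The point is its centre, 12 mm above its underside.
- eyepiece_mid (a point): Microscope eyepiece standing on its wide end, on the cover-glass box, at the top of the stack: lower part black, diameter 30 mm, 26 mm high; upper part a steel barrel, diameter 23 mm, 20 mm high; 46 mm in all, 56 to 112 g. Loose. The point is its centre, 23 mm above its underside.
- slide_tray_floor (a point): Fixed holder of white plastic with a cork-lined recess; 9 mm tall overall, recess floor 5 mm above the bench, so its rim stands 4 mm above the recess floor. Rim wall 5 mm thick. The point is the centre of the recess floor; z up. Rectangular, recess 116 mm (its x) by 78 mm (its y), for the slide box (either way round, long sides parallel).
- tin_tray_floor (a point): Fixed holder of white plastic with a cork-lined recess; 9 mm tall overall, recess floor 5 mm above the bench, so its rim stands 4 mm above the recess floor. Rim wall 5 mm thick. The point is the centre of the recess floor; z up. Large and round, recess diameter 74 mm, for the tin.
- cover_tray_floor (a point): Fixed holder of white plastic with a cork-lined recess; 9 mm tall overall, recess floor 5 mm above the bench, so its rim stands 4 mm above the recess floor. Rim wall 5 mm thick. The point is the centre of the recess floor; z up. Square, recess 54 by 54 mm (sides along its x and y), for the cover-glass box (any of the four ways round, sides parallel).
- eye_tray_floor (a point): Fixed holder of white plastic with a cork-lined recess; 9 mm tall overall, recess floor 5 mm above the bench, so its rim stands 4 mm above the recess floor. Rim wall 5 mm thick. The point is the centre of the recess floor; z up. Small and round, recess diameter 46 mm, for the eyepiece, which stands in it on its wide end.
- jar_mid (a point): Bystander, loose: amber glass jar with a paper band and a black cap, diameter 38 mm, 58 mm tall. The point is its centre, 29 mm above the bench.
- mortar_mid (a point): Bystander, loose: small white ceramic mortar, diameter 56 mm, 34 mm tall. The point is its centre, 17 mm above the bench.

How it is judged (in metres and radians):
At the end, for the whole second after the job is handed in: Slide box, tin, cover-glass box and eyepiece each rest in the recess of their own holder: centre within 13 mm of the recess centre, underside on the recess floor (within 3 mm), upright within 0.08 rad, released and at rest (horizontal distance between slide_box_mid and slide_tray_floor below 0.013 m and z of slide_box_mid in the frame of slide_tray_floor between 0.012 and 0.019 m and angle between each of slide_box_mid, tin_mid, cover_box_mid, eyepiece_mid's own z axis and vertical below 0.08 rad and linear speed of each of slide_box, tin, cover_box, eyepiece below 0.02 m/s and angular speed of each of slide_box, tin, cover_box, eyepiece below 0.2 rad/s and horizontal distance between tin_mid and tin_tray_floor below 0.013 m and z of tin_mid in the frame of tin_tray_floor between 0.008 and 0.015 m and horizontal distance between cover_box_mid and cover_tray_floor below 0.013 m and z of cover_box_mid in the frame of cover_tray_floor between 0.008 and 0.015 m and horizontal distance between eyepiece_mid and eye_tray_floor below 0.013 m and z of eyepiece_mid in the frame of eye_tray_floor between 0.019 and 0.026 m); the robot touches nothing.
It fails at once if one of the four things was tipped over by more than 40 degrees (angle between any of slide_box_mid, tin_mid, cover_box_mid, eyepiece_mid's own z axis and vertical above 0.7 rad).
It fails at once if one of the four things was dropped (free fall of more than about 3 cm) ((linear speed of slide_box above 0.8 m/s and contact force between slide_box and anything else below 0.02 N) or (linear speed of tin above 0.8 m/s and contact force between tin and anything else below 0.02 N) or (linear speed of cover_box above 0.8 m/s and contact force between cover_box and anything else below 0.02 N) or (linear speed of eyepiece above 0.8 m/s and contact force between eyepiece and anything else below 0.02 N)).
It fails at once if the amber jar or the mortar was pushed away (more than 25 mm) or knocked over (distance of any of jar_mid, mortar_mid from where it was at the start of the episode above 0.025 m or angle between any of jar_mid, mortar_mid's own z axis and vertical above 0.4 rad).
It also fails if it takes over 120 s, if anything falls off the work surface, if the arm or the gripper's body presses on something with over 40 N, if the wrist force passes 120 N, or if a joint passes its speed limit or range.

### The arm

A 6-joint arm with a two-finger parallel gripper is mounted at the origin on the work surface. World frame = base frame: x ahead of the robot, y to its left, z up, the work surface at z = 0. Lengths are in mm, angles in rad, forces in N, time in s.
With the tool pointing down it reaches from about 275 to 1000 mm from the base axis. Payload 8.4 kg.
Tool frame: the origin (TCP) lies at the centre of the arm's flange, where the gripper is bolted on; the fingertips stand r.tip_extent ahead of it and the grasp point (between the pads) lies 155 mm ahead of it (r.tip_extent is the distance from the TCP to the fingertips, in mm); z points along the fingers, y is the direction in which the jaws open and shut (so a half turn about z gives the same grasp; the last joint's range is limited). The gripper opens to 85 mm and grips with 20 to 120 N. Pads are 22 mm wide; open, the fingers measure 114 mm over their backs; the gripper's body (76 mm by 85 mm) begins 54 mm behind the grasp point. The pads swing forward as they close: fully open they stand 13 mm farther back than shut.
Start: joints at [1.135, 0.353, 1.633, -0, 1.155, -0.002], TCP at [262.701, 567.114, 404.681] pointing down, gripper open.
Joint ranges: [-2.63, 2.63], [-0.92, 2.1], [0.06, 2.66], [-1.3, 4.44], [0, 2.69], [-3.02, 3.02]. Speed limits (rad/s): [2.22, 2.22, 2.79, 3.14, 3.14, 3.14].

### API

Orientations are given as [roll, pitch, yaw] about the fixed x, y, z axes, in that order (R = Rz(yaw) Ry(pitch) Rx(roll)).
In Python, from rig import sense, grab_frame, job, r gives the robot as it stands. The module is installed in compiled form; this text tells all that it offers.
- The arm moves only by the shell command python3 -m creep 'ROWS' [FORCE]. ROWS is JSON, a list of rows, each a list of 7 numbers: the turn, a rotation vector about the tool's x, y, z in rad, then the shift along the tool's x, y, z in mm, then the closure, from 0 (fully open) to 1 (shut). In form: [[wx, wy, wz, dx, dy, dz, fingers], ...]. A call has 1 to 10 rows; each row shifts and turns the pose as measured when the row begins, along the tool's axes as they then stand; what a row does not reach is not made up. A row lasts 1/12 s, in which the tool goes at most 41.7 mm and 7.16 degrees, less where a joint would pass 70% of its speed; a pose out of reach is approached as far as the arm can. A call with a gripper value outside its range is refused whole. The fingers move at their own pace and stop on an object; FORCE is the grip in N (left out, the last holds). Time passes only in rows, so rows that do not move let the fingers close. It gives the time, the measured TCP pose, the force and the opening at its end, in the units of the state.
- sense(): the state, without advancing time (a new reading comes with each control period).
- grab_frame(name): name is "scene" or "top" or "wrist"; returns a dict with "color" (420x560x3 uint8, red, green, blue), "mtx" (3x3 intrinsics, pixels), "T" (4x4, takes a point from camera to world coordinates). Camera axes: x right, y down, z forward; pixel columns grow to the right and rows downward; lengths in mm; the calibration is good to about 2 mm. The wrist camera is an equidistant fisheye: a pixel r from the principal point sees the ray r / f radians off the axis. A picture is of the moment at which its call begins. There is no depth.
- job.sign_off(): hands the job in, once; it reports no verdict.
The state is a dict: "clock": time; "qpos": joint angles; "qvel": joint speeds; "joint_efforts": joint torques, N m; "eef_pos": TCP position; "tcp_rot": TCP orientation; "contact_force": force on the tool from outside, world axes, zero at the start; "wrist_torque": the same for the moment, N m; "opening": opening from 0.0 (shut) to 1.0 (fully open).
Only numpy, scipy, OpenCV 4.12 (cv2) and the standard library are available. Lean on these libraries where they do the work, as an engineer would, in place of code of your own. Each camera call takes 0.05 s, during which the arm holds its last target.

## Working session

There is one attempt and no reset: what is moved stays moved. The work goes in short steps, Python scripts to look and compute and a shell command to move; the robot and the scene stay as the last step left them, time stands still between calls to the robot, and variables do not carry over. Pictures are saved under pics/ and viewed, and the job is handed in when it is done.

```bash
mkdir -p pics; ls
python3 - <<'E'
from rig import sense, grab_frame, job, r
import cv2,numpy as np
s=sense(); print({k:np.round(v,3).tolist() if not isinstance(v,float) else v for k,v in s.items()}); print(r.tip_extent)
for n in ["scene","top","wrist"]:
    f=grab_frame(n); cv2.imwrite(f"pics/{n}0.png",f["color"][:,:,::-1]); print(n,np.round(f["mtx"],1).tolist(),np.round(f["T"],3).tolist())
E
```

```text
pics
{'clock': 0.0, 'qpos': [1.135, 0.354, 1.634, 0.0, 1.155, -0.002], 'qvel': [0.001, 0.0, -0.002, 0.0, 0.001, 0.003], 'joint_efforts': [0.003, -60.527, -34.206, 0.0, 0.009, -0.0], 'eef_pos': [262.606, 566.884, 403.961], 'tcp_rot': [-3.14, -0.0, 2.708], 'contact_force': [-0.414, -0.259, 0.48], 'wrist_torque': [0.027, -0.011, 0.001], 'opening': 1.000374891138498}
173.4
scene [[451.4, 0.0, 275.8], [0.0, 451.4, 204.7], [0.0, 0.0, 1.0]] [[-0.739, 0.396, -0.545, 1184.251], [0.673, 0.462, -0.578, 654.963], [0.023, -0.794, -0.608, 775.894], [0.0, 0.0, 0.0, 1.0]]
top [[545.8, 0.0, 277.0], [0.0, 545.8, 209.8], [0.0, 0.0, 1.0]] [[0.016, -0.992, 0.125, 397.518], [-1.0, -0.016, 0.004, -5.349], [-0.002, -0.125, -0.992, 1316.496], [0.0, 0.0, 0.0, 1.0]]
wrist [[325.2, 0.0, 275.9], [0.0, 325.2, 206.1], [0.0, 0.0, 1.0]] [[0.421, 0.862, 0.282, 189.749], [0.907, -0.4, -0.132, 600.798], [-0.001, 0.312, -0.95, 372.988], [0.0, 0.0, 0.0, 1.0]]
```

View pics/scene0.png

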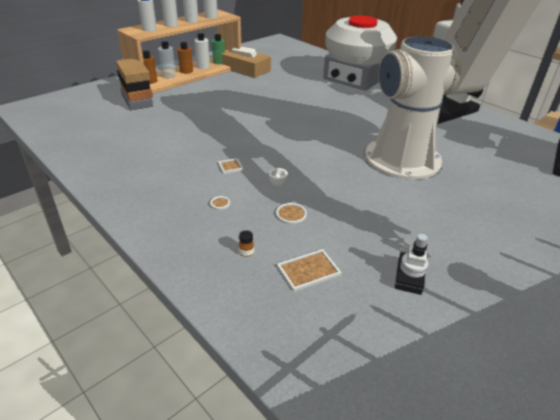

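View pics/top0.png

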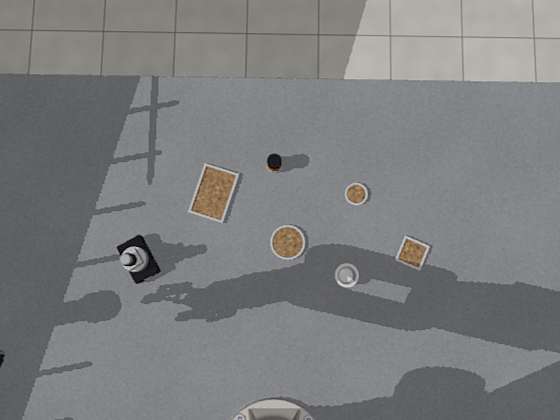

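View pics/wrist0.png

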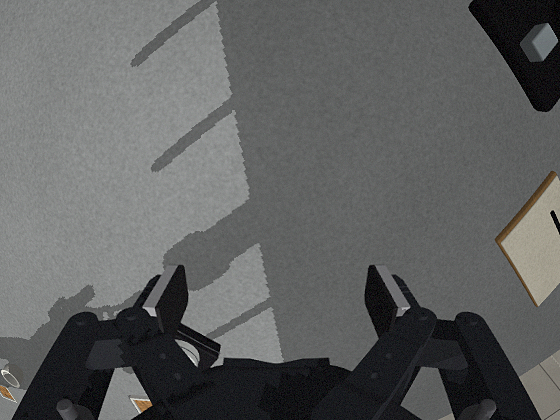

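```bash
cat > h.py <<'E'
from rig import sense, grab_frame, job, r
import cv2,numpy as np
np.set_printoptions(suppress=True,precision=2)
from scipy.spatial.transform import Rotation as Ro
def ray(f,uv,fish=False):
    K,T=f["mtx"],f["T"]; x=(uv[0]-K[0,2])/K[0,0]; y=(uv[1]-K[1,2])/K[1,1]
    if fish:
        t=np.hypot(x,y); d=np.array([x/t*np.sin(t),y/t*np.sin(t),np.cos(t)]) if t>1e-9 else np.array([0,0,1.])
    else: d=np.array([x,y,1.])
    d=T[:3,:3]@d; return T[:3,3],d/np.linalg.norm(d)
def plane(f,uv,z,fish=False):
    o,d=ray(f,uv,fish); return o+d*(z-o[2])/d[2]
def tri(rays):
    A=np.zeros((3,3));b=np.zeros(3)
    for o,d in rays:
        P=np.eye(3)-np.outer(d,d);A+=P;b+=P@o
    p=np.linalg.solve(A,b); return p,[round(float(np.linalg.norm((np.eye(3)-np.outer(d,d))@(p-o))),2) for o,d in rays]
def proj(f,p,fish=False):
    q=np.linalg.inv(f["T"])@np.r_[p,1]; q=q[:3]
    if fish:
        t=np.arctan2(np.hypot(q[0],q[1]),q[2]); n=np.hypot(q[0],q[1]); v=q[:2]/n*t
    else: v=q[:2]/q[2]
    return v*f["mtx"][0,0]+f["mtx"][:2,2]
def cork(f):
    h=cv2.cvtColor(f["color"],cv2.COLOR_RGB2HSV)
    m=((h[:,:,0]<22)&(h[:,:,1]>75)&(h[:,:,2]>60)).astype(np.uint8)
    m=cv2.morphologyEx(m,cv2.MORPH_CLOSE,np.ones((3,3)))
    cs,_=cv2.findContours(m,cv2.RETR_EXTERNAL,cv2.CHAIN_APPROX_NONE)
    return [c for c in cs if cv2.contourArea(c)>40]
def cen(c):
    m=cv2.moments(c); return (m["m10"]/m["m00"],m["m01"]/m["m00"])
def go(p,yaw=None):
    """tool-frame shift to put TCP at world p, and turn about tool z to yaw"""
    s=sense(); R=Ro.from_euler("xyz",s["tcp_rot"]); d=R.inv().apply(np.array(p)-s["eef_pos"])
    out=[d]
    if yaw is not None:
        w=(R.inv()*Ro.from_euler("xyz",[np.pi,0,yaw])).as_rotvec(); out.append(w)
    return out
E
python3 - <<'E'
from h import *
ft=grab_frame("top");fs=grab_frame("scene")
for n,f in(("top",ft),("scene",fs)):
    print(n)
    for c in cork(f):
        u=cen(c); 
        if n=="top" or 150<u[1]<300: 
            P=np.array([plane(f,p[0],5)[:2] for p in c.astype(float)],np.float32)
            print(np.round(u,1),cv2.contourArea(c),plane(f,u,5),cv2.minAreaRect(P))
for n,f,(x,y,w,h) in (("top",ft,(100,220,80,80)),("scene",fs,(380,220,70,80))):
    cv2.imwrite(f"pics/{n}crop.png",cv2.resize(f["color"][y:y+h,x:x+w,::-1],None,fx=7,fy=7,interpolation=cv2.INTER_CUBIC))
E
```

```text
top
[411.9 252.8] 414.0 [ 464.08 -325.19    5.  ] ((464.14532470703125, -325.46380615234375), (50.51814270019531, 51.30788040161133), 67.69974517822266)
[287.2 242. ] 643.5 [485.23 -25.96   5.  ] ((485.2818298339844, -26.78310775756836), (67.34444427490234, 69.72196960449219), 0.911467969417572)
[355.7 193.7] 219.5 [ 605.25 -190.91    5.  ] ((605.1492309570312, -191.0303192138672), (41.348262786865234, 41.38719177246094), 72.11772155761719)
[213.1 192.8] 1353.0 [601.97 155.86   5.  ] ((602.4595336914062, 155.85430908203125), (74.97779846191406, 113.38418579101562), 72.97225952148438)
scene
[308.2 268.5] 957.0 [602.25 156.79   5.  ] ((600.5145874023438, 156.24522399902344), (72.23916625976562, 111.28254699707031), 73.05528259277344)
[246.  245.9] 86.0 [663.65  -1.21   5.  ] ((664.0786743164062, -1.1209487915039062), (29.452280044555664, 35.44527053833008), 49.14720153808594)
[291.1 212.5] 258.0 [484.33 -24.78   5.  ] ((484.130126953125, -25.044952392578125), (57.593448638916016, 66.76270294189453), 49.30550003051758)
[219.9 202.1] 69.5 [ 604.18 -189.64    5.  ] ((603.7252807617188, -189.9295654296875), (28.05382537841797, 39.315086364746094), 49.41236114501953)
[230.1 165. ] 91.5 [ 463.33 -324.85    5.  ] ((463.22857666015625, -325.0308837890625), (42.450714111328125, 49.03773880004883), 69.12799072265625)
```

View pics/topcrop.png

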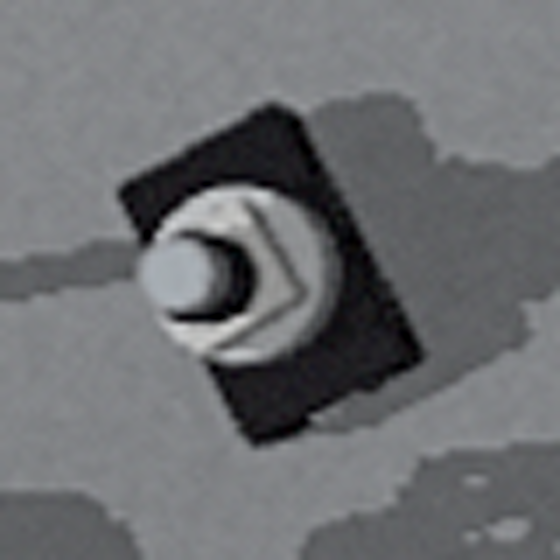

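View pics/scenecrop.png

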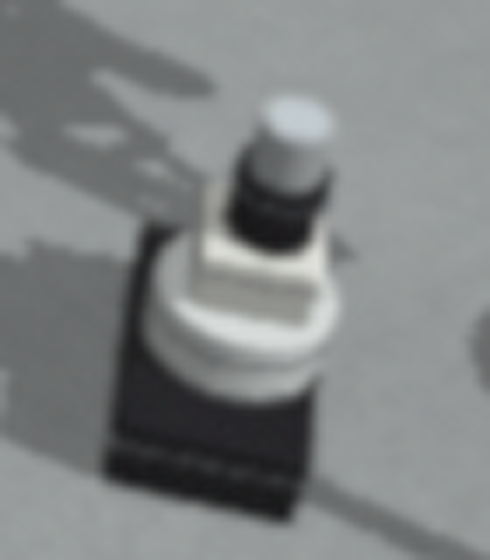

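Run:
```python
from h import *
ft=grab_frame("top");fs=grab_frame("scene")
T=lambda a,b:(100+(a+.5)/7-.5,220+(b+.5)/7-.5); S=lambda a,b:(380+(a+.5)/7-.5,220+(b+.5)/7-.5)
print("eye",tri([ray(ft,T(182,274)),ray(fs,S(297,120))]))
# shared cover box corner? top view corner list at z=80
for p in [(300,293),(248,200),(212,357)]: print("cov",plane(ft,T(*p),80))
for p in [(205,252),(325,273)]: print("cov sc",plane(fs,S(*p),80))
for p in [(118,188),(280,103),(424,355),(258,445)]: print("sl",plane(ft,T(*p),32))
print("slide corner tri", tri([ray(ft,T(280,103)),ray(fs,S(108,452))]),tri([ray(ft,T(120,188)),ray(fs,S(296,498))]))
# cork tri
cs={ 'cov':((411.9,252.8),(230.1,165)),'tin':((287.2,242),(291.1,212.5)),'eye':((355.7,193.7),(219.9,202.1)),'sl':((213.1,192.8),(308.2,268.5))}
for k,(a,b) in cs.items(): print(k,tri([ray(ft,a),ray(fs,b)]))
f=ft
for c in cork(f):
    P=np.array([plane(f,p[0],5)[:2] for p in c.astype(float)],np.float32)
    b=cv2.boxPoints(cv2.minAreaRect(P)); e=[b[1]-b[0],b[2]-b[1]]; print(cen(c),[ (np.linalg.norm(v).round(1),np.degrees(np.arctan2(v[1],v[0])).round(1)) for v in e])
# jar
print("jar",plane(ft,(274.5,161.5),58),"mortar",plane(ft,(346.5,274.5),34))
```

```text
eye (array([434.3 , 328.89, 123.96]), [1.7, 1.7])
cov [431.09 301.29  80.  ]
cov [460.77 319.52  80.  ]
cov [410.13 328.66  80.  ]
cov sc [459.99 324.89  80.  ]
cov sc [439.08 355.66  80.  ]
sl [466.56 376.05  32.  ]
sl [496.04 322.92  32.  ]
sl [412.42 270.76  32.  ]
sl [381.73 324.83  32.  ]
slide corner tri (array([496.95, 327.57,  15.82]), [0.6, 0.6]) (array([467.47, 379.97,  16.21]), [0.1, 0.1])
cov (array([ 463.77, -325.02,    5.18]), [0.31, 0.31])
tin (array([484.67, -25.5 ,   4.7 ]), [0.77, 0.77])
eye (array([ 604.68, -190.39,    4.94]), [0.75, 0.75])
sl (array([601.92, 156.02,   4.41]), [0.27, 0.27])
(411.8867547018807, 252.7987194877951) [(np.float32(51.2), np.float32(-22.6)), (np.float32(51.0), np.float32(67.4))]
(287.14096573208724, 241.9727414330218) [(np.float32(69.7), np.float32(-89.1)), (np.float32(67.3), np.float32(0.9))]
(355.6985573272589, 193.69400151860287) [(np.float32(41.4), np.float32(-17.9)), (np.float32(41.3), np.float32(72.1))]
(213.0469674556213, 192.79511834319527) [(np.float32(113.5), np.float32(-16.8)), (np.float32(74.9), np.float32(73.2))]
jar [670.42   7.19  58.  ] mortar [ 409.57 -164.97   34.  ]
```

Run:
```python
from h import *
print(go([434,328,404],np.radians(124)))
f=grab_frame("wrist"); s=sense(); R=Ro.from_euler("xyz",s["tcp_rot"]).as_matrix()
print(R.T@(f["T"][:3,3]-s["eef_pos"]), R.T@f["T"][:3,:3])
```

```text
[array([-255.93, -144.93,    0.57]), array([-0.  ,  0.  ,  0.54])]
[80.35  0.13 31.11] [[-0.   -0.95 -0.31]
 [ 1.   -0.    0.  ]
 [-0.   -0.31  0.95]]
```

```bash
python3 -m creep '[[0,0,0,-32,-18,0,0],[0,0,0,-32,-18,0,0],[0,0,0,-32,-18,0,0],[0,0,0,-32,-18,0,0],[0,0,0,-32,-18,0,0],[0,0,0,-32,-18,0,0],[0,0,0,-32,-18,0,0],[0,0,0,-32,-18,0,0]]'; python3 -m creep '[[0,0,0.11,0,0,0,0],[0,0,0.11,0,0,0,0],[0,0,0.11,0,0,0,0],[0,0,0.11,0,0,0,0],[0,0,0.1,0,0,0,0]]'
python3 - <<'E'
from h import *
print(go([434,328,404],np.radians(124)))
f=grab_frame("wrist");cv2.imwrite("pics/w1.png",f["color"][:,:,::-1])
E
```

```text
clock: 1.07
eef_pos: [437.0, 325.4, 404.1]
tcp_rot: [3.138, -0.001, 2.718]
contact_force: [1.1, 0.5, -0.7]
opening: 1.002
clock: 1.48
eef_pos: [442.1, 317.3, 404.8]
tcp_rot: [3.138, -0.001, 2.152]
contact_force: [-0.7, 0.1, 0.8]
opening: 1.0
[array([13.36, -0.92,  0.8 ]), array([ 0.  , -0.  , -0.01])]
```

View pics/w1.png

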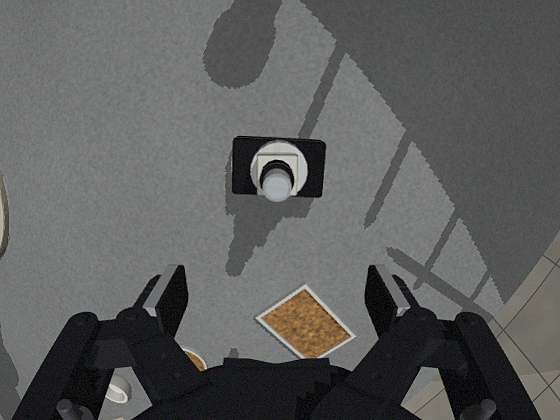

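Run:
```python
from h import *
f=grab_frame("wrist");x,y=220,120;cv2.imwrite("pics/w1c.png",cv2.resize(f["color"][y:y+90,x:x+120,::-1],None,fx=6,fy=6,interpolation=cv2.INTER_CUBIC))
print(np.round(f["T"],2).tolist(),sense()["eef_pos"])
```

```text
[[0.84, 0.51, 0.17, 398.38], [0.54, -0.8, -0.26, 384.86], [0.0, 0.31, -0.95, 373.82], [0.0, 0.0, 0.0, 1.0]] [441.97 317.52 404.8 ]
```

View pics/w1c.png

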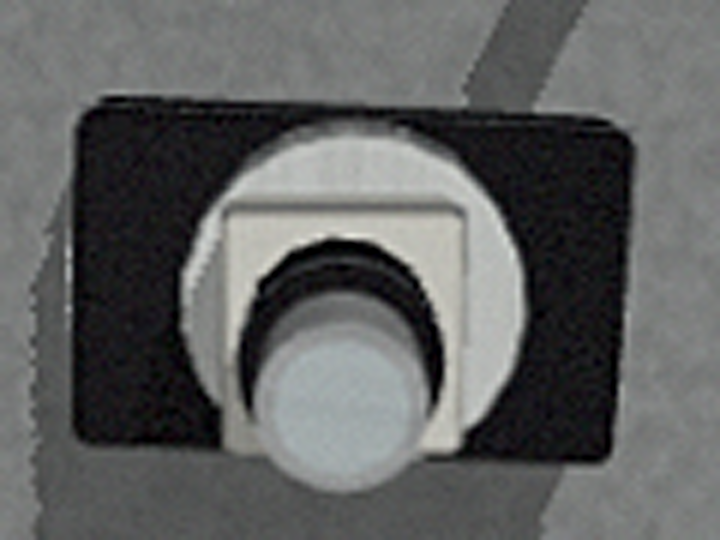

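Run:
```python
from h import *
f=grab_frame("wrist");ft=grab_frame("top");fs=grab_frame("scene")
W=lambda a,b:(220+(a+.5)/6-.5,120+(b+.5)/6-.5)
T=lambda a,b:(100+(a+.5)/7-.5,220+(b+.5)/7-.5); S=lambda a,b:(380+(a+.5)/7-.5,220+(b+.5)/7-.5)
print("eye",plane(f,W(343,405),126,1),"tri3",tri([ray(f,W(343,405),1),ray(ft,T(182,274)),ray(fs,S(297,120))]))
C=[plane(f,W(*p),80,1) for p in [(224,208),(464,208),(464,452),(224,452)]];print("cov",np.array(C)[:,:2].tolist(),np.mean(C,0)); d=C[1]-C[0];print(np.linalg.norm(d),np.degrees(np.arctan2(d[1],d[0])))
print("cov corner tri",tri([ray(f,W(464,208),1),ray(ft,T(248,199))]),tri([ray(f,W(224,208),1),ray(ft,T(300,293))]))
C=[plane(f,W(*p),56,1) for p in [(181,303),(527,303),(354,132)]];print("tin",np.array(C)[:,:2].tolist(),(C[0]+C[1])/2,np.linalg.norm(C[1]-C[0]))
C=[plane(f,W(*p),32,1) for p in [(76,108),(634,125),(610,466),(73,445)]];print("sl",np.array(C)[:,:2].tolist(),np.mean(C,0));d=C[1]-C[0];print(np.linalg.norm(d),np.degrees(np.arctan2(d[1],d[0])))
print(sense()["eef_pos"])
```

```text
eye [435.06 331.09 126.  ] tri3 (array([434.8 , 329.55, 123.99]), [1.24, 2.12, 1.52])
cov [[409.77677566060095, 337.0832240444911], [440.19362145107374, 357.21917846615213], [462.078276537312, 325.31468910324975], [430.65606603271414, 304.551590448352]] [435.68 331.04  80.  ]
36.47795455220335 33.504562460096324
cov corner tri (array([461.85, 347.93, -33.75]), [5.26, 5.26]) (array([423.5 , 322.97,  -9.23]), [10.01, 10.01])
tin [[413.44244275811013, 315.8262870844573], [461.47194468073053, 347.6261631775343], [421.6391124415899, 355.4532248404038]] [437.46 331.73  56.  ] 57.60264902302711
sl [[380.12821245321, 330.2064908097817], [463.7173477325113, 382.0345451031148], [496.6316318615982, 328.36917424391663], [412.1596038534612, 277.36999103953247]] [438.16 329.5   32.  ]
98.35288886745533 31.800294398824693
[441.82 317.75 404.74]
```

Run:
```python
from h import *
print(go([435,330.5,263],np.radians(123.5)))
```

```text
[array([ 14.29,   0.9 , 141.75]), array([ 0.  , -0.  ,  0.01])]
```

```bash
python3 -m creep '[[0,0,0,7,0.5,28,0],[0,0,0,7,0.4,28,0],[0,0,0,0,0,28,0],[0,0,0,0,0,0,0],[0,0,0,0,0,0,0]]'
python3 - <<'E'
from h import *
print(go([435,330.5,263],np.radians(123.5)))
f=grab_frame("wrist");cv2.imwrite("pics/w2.png",f["color"][:,:,::-1])
E
```

```text
clock: 2.15
eef_pos: [435.6, 331.8, 320.7]
tcp_rot: [3.132, -0.001, 2.176]
contact_force: [0.1, 0.1, 0.4]
opening: 1.001
[array([-0.8 , -1.79, 57.71]), array([ 0.01, -0.  ,  0.02])]
```

View pics/w2.png

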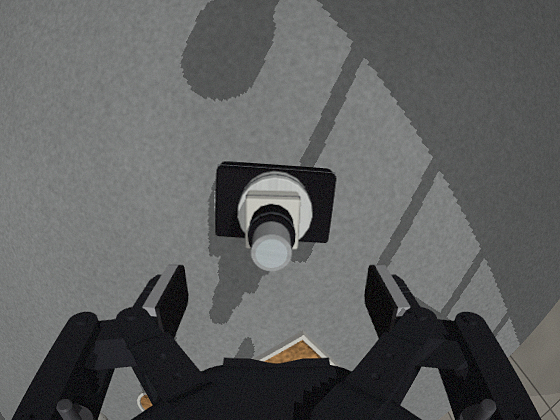

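Run:
```python
from h import *
f=grab_frame("wrist");print(plane(f,(271,252),126,1));x,y=200,150
p=plane(f,(271,252),126,1)
print(go([p[0],p[1],263],np.radians(123.5)))
h=cv2.resize(f["color"][y:y+130,x:x+150,::-1],None,fx=4.5,fy=4.5,interpolation=cv2.INTER_CUBIC);cv2.imwrite("pics/w2c.png",h)
```

```text
[434.64 330.91 126.  ]
[array([-0.1 , -1.97, 58.53]), array([ 0.01, -0.  ,  0.02])]
```

View pics/w2c.png

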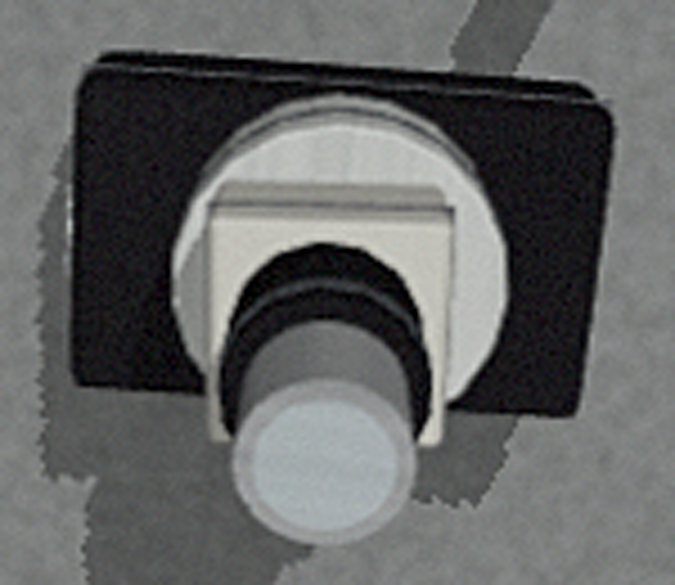

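```bash
python3 -m creep '[[0.01,0,0,0,-2,15,0],[0,0,0,0,0,15,0],[0,0,0,0,0,15,0],[0,0,0,0,0,13,0],[0,0,0,0,0,0,0],[0,0,0,0,0,0,0]]'
python3 - <<'E'
from h import *
print(go([434.6,330.9,263],np.radians(123.5)))
f=grab_frame("wrist");cv2.imwrite("pics/w3.png",f["color"][:,:,::-1])
E
```

```text
clock: 2.75
eef_pos: [436.9, 332.0, 267.3]
tcp_rot: [3.13, -0.001, 2.177]
contact_force: [0.6, 0.2, -0.5]
opening: 1.001
[array([ 0.41, -2.57,  4.26]), array([ 0.01, -0.  ,  0.02])]
```

View pics/w3.png

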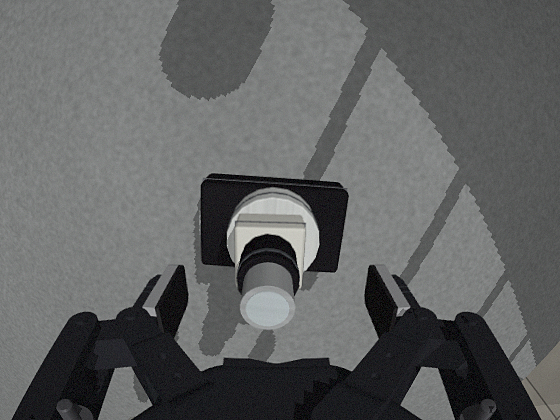

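```bash
python3 -m creep '[[0.015,0,0,0,-2.6,2,0],[0,0,0,0,0,2,0],[0,0,0,0,0,0,0],[0,0,0,0,0,0,0]]'
python3 - <<'E'
from h import *
f=grab_frame("wrist");print(go([434.6,330.9,263],np.radians(123.5)))
E
```

```text
clock: 3.13
eef_pos: [435.4, 330.8, 265.9]
tcp_rot: [-3.14, -0.001, 2.177]
contact_force: [-1.4, 0.1, 0.5]
opening: 1.004
[array([ 0.48, -0.63,  2.96]), array([-0.  , -0.  ,  0.02])]
```

```bash
python3 -m creep '[[0,0,0,0.4,-0.8,4,0],[0,0,0,0,0,0,0],[0,0,0,0,0,0,0.4],[0,0,0,0,0,0,0.55],[0,0,0,0,0,0,1],[0,0,0,0,0,0,1],[0,0,0,0,0,0,1],[0,0,0,0,0,0,1]]' 30
python3 - <<'E'
from h import *
f=grab_frame("wrist");print(go([434.6,330.9,263],np.radians(123.5)))
cv2.imwrite("pics/w4.png",f["color"][:,:,::-1])
E
```

```text
clock: 3.85
eef_pos: [434.5, 330.9, 262.2]
tcp_rot: [-3.141, -0.001, 2.178]
contact_force: [-0.1, 0.7, -0.9]
opening: 0.337
[array([-0.01,  0.02, -0.8 ]), array([-0.  , -0.  ,  0.02])]
```

View pics/w4.png

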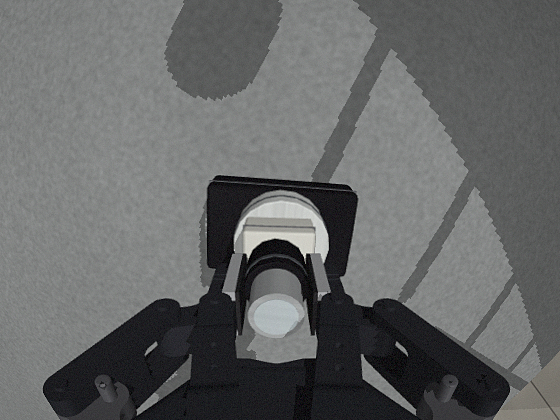

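```bash
python3 -m creep '[[0,0,0,0,0,-4,1],[0,0,0,0,0,-10,1],[0,0,0,0,0,-20,1],[0,0,0,0,0,-25,1],[0,0,0,0,0,-15,1],[0,0,0,0,0,0,1],[0,0,0,0,0,0,1]]'
python3 - <<'E'
from h import *
f=grab_frame("wrist");print(go([604.7,-190.3,330],None), sense()["qpos"])
cv2.imwrite("pics/w5.png",f["color"][:,:,::-1])
E
```

```text
clock: 4.48
eef_pos: [434.2, 330.5, 341.5]
tcp_rot: [-3.14, -0.001, 2.178]
contact_force: [-0.4, 0.2, -1.4]
opening: 0.338
[array([-525.03, -157.03,   10.9 ])] [0.65 0.3  1.86 0.   0.98 0.04]
```

View pics/w5.png

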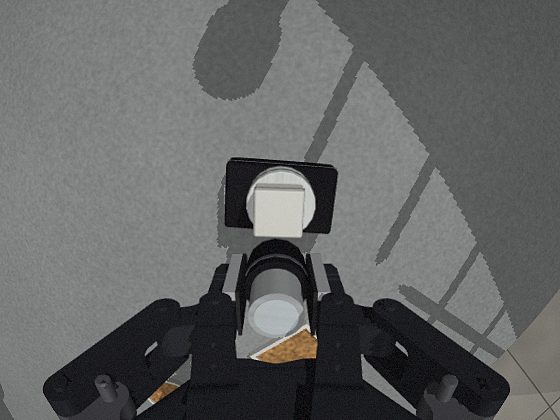

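Run:
```python
from h import *
f=grab_frame("wrist");x,y=215,150
cv2.imwrite("pics/w5c.png",cv2.resize(f["color"][y:y+95,x:x+130,::-1],None,fx=6,fy=6,interpolation=cv2.INTER_CUBIC))
print(np.round(f["T"],3).tolist())
np.save("w5T.npy",f["T"])
```

```text
[[0.822, 0.542, 0.176, 388.349], [0.57, -0.781, -0.255, 396.524], [-0.001, 0.31, -0.951, 310.467], [0.0, 0.0, 0.0, 1.0]]
```

View pics/w5c.png

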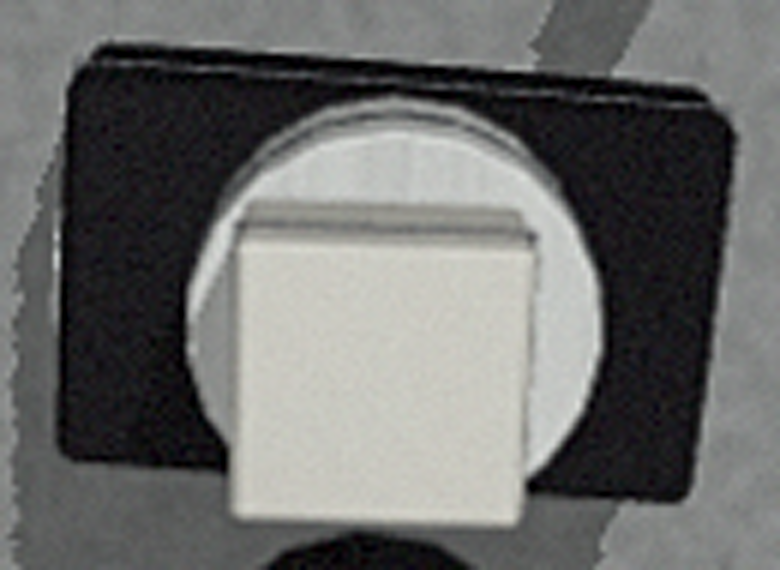

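```bash
python3 -m creep '[[0,0,0,-38,-11.5,0,1],[0,0,0,-38,-11.5,0,1],[0,0,0,-38,-11.5,0,1],[0,0,0,-38,-11.5,0,1],[0,0,0,-38,-11.5,0,1],[0,0,0,-38,-11.5,0,1],[0,0,0,-38,-11.5,0,1],[0,0,0,-38,-11.5,0,1],[0,0,0,-38,-11.5,0,1],[0,0,0,-38,-11.5,0,1]]'; python3 -m creep '[[0,0,0,-38,-11.5,0,1],[0,0,0,-38,-11.5,0,1],[0,0,0,-30,-11.5,0,1],[0,0,0,-20,-7,0,1],[0,0,0,0,0,0,1],[0,0,0,0,0,0,1]]'
python3 - <<'E'
from h import *
print(go([604.7,-190.3,250],None), sense()["qpos"])
E
```

```text
clock: 5.42
eef_pos: [556.7, -56.4, 328.5]
tcp_rot: [-3.127, -0.01, 2.19]
contact_force: [1.8, 0.9, -0.8]
opening: 0.332
clock: 5.92
eef_pos: [596.0, -198.2, 318.6]
tcp_rot: [-3.12, -0.017, 2.182]
contact_force: [-0.4, 0.4, -0.9]
opening: 0.334
[array([ 0.36, 13.14, 68.32])] [-0.32  0.45  1.69 -0.01  1.02 -0.93]
```

Run:
```python
from h import *
f=grab_frame("wrist"); g=dict(f);g["T"]=np.load("w5T.npy")
W=lambda a,b:(215+(a+.5)/6-.5,150+(b+.5)/6-.5)
C=[plane(g,W(*p),80,1) for p in [(238,237),(535,241),(523,526),(231,521)]];print("cov",np.mean(C,0))
for i in range(4):
    d=C[(i+1)%4]-C[i];print(np.linalg.norm(d),np.degrees(np.arctan2(d[1],d[0])))
C=[plane(g,W(*p),56,1) for p in [(186,335),(604,335),(400,128)]];print("tin",(C[0]+C[1])/2,np.linalg.norm(C[1]-C[0]),C[2])
C=[plane(g,W(*p),32,1) for p in [(72,62),(738,108),(690,505),(56,460)]];print("sl",np.mean(C,0))
for i in range(4):
    d=C[(i+1)%4]-C[i];print(np.linalg.norm(d),np.degrees(np.arctan2(d[1],d[0])))
# height by two views: cover corner wrist vs top
ft=grab_frame("top");cv2.imwrite("pics/t6.png",cv2.resize(ft["color"][220:300,100:180,::-1],None,fx=7,fy=7,interpolation=cv2.INTER_CUBIC))
cv2.imwrite("pics/w6.png",f["color"][:,:,::-1])
for c in cork(f): 
    if cv2.contourArea(c)>400: print(cen(c),cv2.contourArea(c),plane(f,cen(c),5,1))
print(go([604.7,-190.3,250],2.178))
```

```text
cov [435.91 330.66  80.  ]
36.401071142479424 33.973268508166086
38.00389895812072 -56.003851415746055
37.629847981707535 -146.32870585493188
37.825027911870414 122.13543324175714
tin [438.23 330.82  56.  ] 57.53297268654375 [422.16 354.9   56.  ]
sl [438.23 330.06  32.  ]
97.64181618366605 30.818802611776416
63.09771407498476 -58.927968541400844
98.89014092004496 -149.63926913497724
62.31398592330117 119.93028986410202
(110.00518225735615, 223.55169082125602) 1897.5 [ 465.27 -322.94    5.  ]
(298.2462420142803, 197.0550544907929) 1774.0 [ 606.05 -189.14    5.  ]
(478.1740196078431, 74.3718487394958) 476.0 [677.11  13.87   5.  ]
(295.880195599022, 4.1022819885900565) 409.0 [503.88 -48.65   5.  ]
[array([-0.76, 12.51, 68.66]), array([-0.02, -0.02,  0.01])]
```

View pics/w6.png

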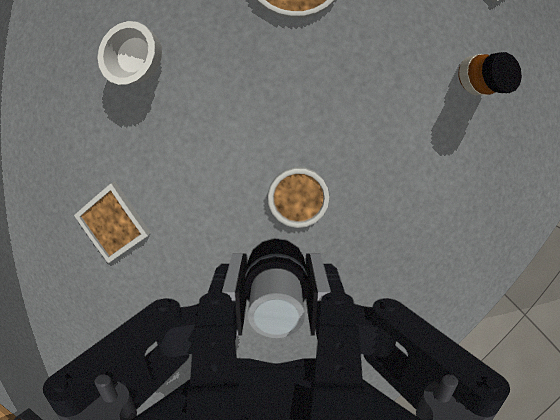

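View pics/t6.png

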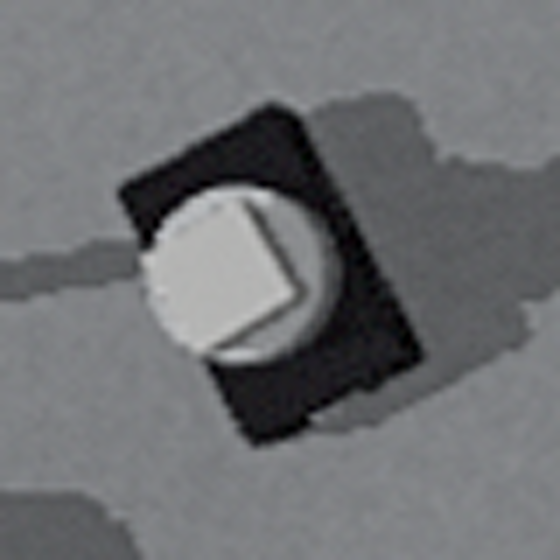

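```bash
python3 -m creep '[[-0.02,-0.02,0,0,6,20,1],[0,0,0,0,6,20,1],[0,0,0,0,0,20,1],[0,0,0,0,0,8,1],[0,0,0,0,0,0,1],[0,0,0,0,0,0,1]]'
python3 - <<'E'
from h import *
g=grab_frame("wrist"); print(go([605.2,-190,187],2.178)); f=grab_frame("wrist")
cv2.imwrite("pics/w7.png",f["color"][:,:,::-1])
f5=dict(f);f5["T"]=np.load("w5T.npy");ft=grab_frame("top")
W=lambda a,b:(215+(a+.5)/6-.5,150+(b+.5)/6-.5);T=lambda a,b:(100+(a+.5)/7-.5,220+(b+.5)/7-.5)
print("cov corners height",tri([ray(f5,W(231,521),1),ray(ft,T(300,293))]),tri([ray(f5,W(523,526),1),ray(ft,T(247,199))]))
E
```

```text
clock: 6.52
eef_pos: [604.6, -182.4, 248.7]
tcp_rot: [-3.141, 0.002, 2.191]
contact_force: [0.2, 0.5, -0.0]
opening: 0.333
[array([-6.3 , -3.9 , 62.03]), array([-0.  ,  0.  ,  0.01])]
cov corners height (array([431.33, 302.47,  75.36]), [0.12, 0.12]) (array([462.8 , 322.43,  72.81]), [1.49, 1.49])
```

View pics/w7.png

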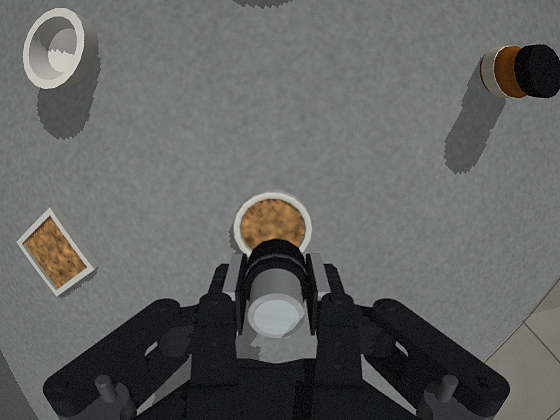

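```bash
python3 -m creep '[[0,0,0,-3.2,-2,12,1],[0,0,0,-3.2,-2,12,1],[0,0,0,0,0,12,1],[0,0,0,0,0,4,1],[0,0,0,0,0,0,1],[0,0,0,0,0,0,1]]'
python3 - <<'E'
from h import *
g=grab_frame("wrist"); print(go([605.2,-190,187],2.178)); f=grab_frame("wrist")
cv2.imwrite("pics/w8.png",f["color"][:,:,::-1])
f=grab_frame("scene");cv2.imwrite("pics/s8.png",cv2.resize(f["color"][150:250,170:290,::-1],None,fx=6,fy=6))
E
```

```text
clock: 7.17
eef_pos: [606.4, -192.7, 207.8]
tcp_rot: [3.139, 0.007, 2.189]
contact_force: [0.9, 0.8, -0.5]
opening: 0.338
[array([ 3.  ,  0.51, 20.89]), array([0.  , 0.01, 0.01])]
```

View pics/w8.png

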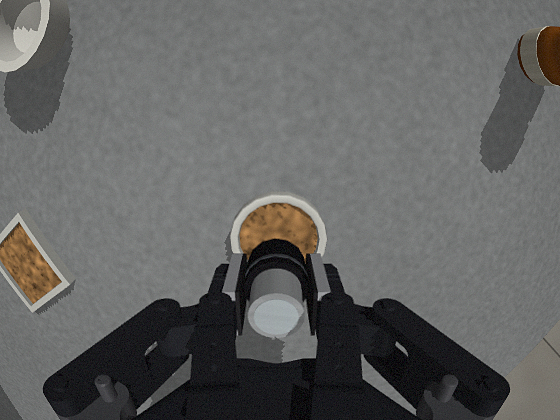

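View pics/s8.png

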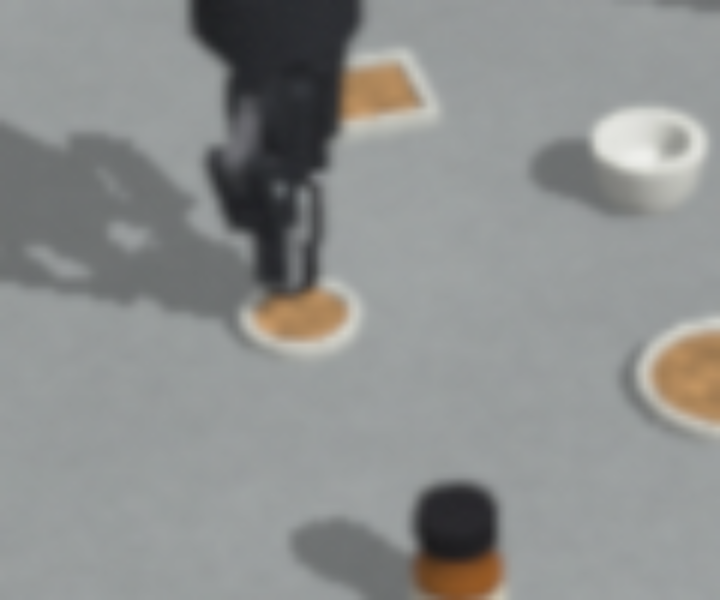

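```bash
python3 -m creep '[[0,0.01,0,3,0.5,4,1],[0,0,0,0,0,4,1],[0,0,0,0,0,3,1],[0,0,0,0,0,2,1],[0,0,0,0,0,0,1],[0,0,0,0,0,0,1]]'
python3 - <<'E'
from h import *
g=grab_frame("wrist"); print(go([605.2,-190,187],2.178)); f=grab_frame("wrist")
cv2.imwrite("pics/w9.png",f["color"][:,:,::-1])
E
```

```text
clock: 7.82
eef_pos: [605.9, -189.4, 195.7]
tcp_rot: [3.137, -0.001, 2.19]
contact_force: [-0.1, -0.0, 0.7]
opening: 0.338
[array([-0.12, -0.96,  8.69]), array([ 0.  , -0.  ,  0.01])]
```

View pics/w9.png

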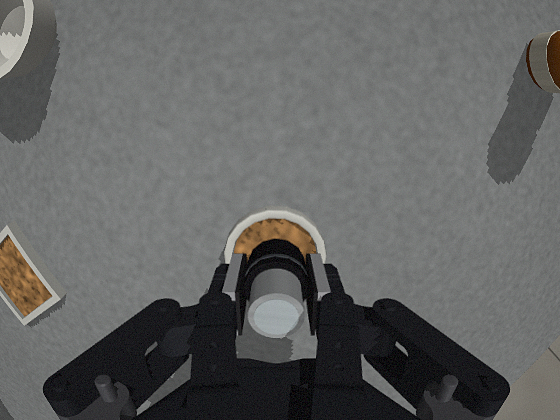

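Centred in the rim (225–326 px, eyepiece at 276). Lower until contact.

```bash
python3 -m creep '[[0.004,0,0,0,0,3,1],[0,0,0,0,0,3,1],[0,0,0,0,0,2,1],[0,0,0,0,0,0,1],[0,0,0,0,0,0,1]]'; python3 -m creep '[[0,0,0,0,0,1,1],[0,0,0,0,0,0,1],[0,0,0,0,0,0,1]]'
```

```text
clock: 8.33
eef_pos: [606.1, -189.5, 187.2]
tcp_rot: [3.141, -0.0, 2.19]
contact_force: [0.5, 0.3, -0.0]
opening: 0.336
clock: 8.58
eef_pos: [606.4, -189.6, 187.8]
tcp_rot: [3.14, 0.0, 2.19]
contact_force: [-0.1, 0.8, -1.0]
opening: 0.343
```

```bash
python3 -m creep '[[0,0,0,0,0,1.5,1],[0,0,0,0,0,0,1],[0,0,0,0,0,0,1]]';python3 -m creep '[[0,0,0,0,0,1.5,1],[0,0,0,0,0,0,1],[0,0,0,0,0,0,1]]'
```

```text
clock: 8.83
eef_pos: [606.8, -189.7, 187.4]
tcp_rot: [3.14, 0.001, 2.19]
contact_force: [-0.2, 0.2, -0.1]
opening: 0.338
clock: 9.08
eef_pos: [607.1, -189.9, 187.5]
tcp_rot: [3.139, 0.002, 2.19]
contact_force: [-0.0, -0.8, -0.4]
opening: 0.336
```

```bash
python3 -m creep '[[0,0,0,1,0,2,1],[0,0,0,0,0,2,1]]';python3 -c "
from h import *
f=grab_frame('scene');cv2.imwrite('pics/s9.png',cv2.resize(f['color'][160:220,190:260,::-1],None,fx=9,fy=9));s=sense();print(s['contact_force'],s['eef_pos'])"
```

```text
clock: 9.25
eef_pos: [607.2, -189.7, 187.0]
tcp_rot: [3.139, 0.004, 2.19]
contact_force: [-12.6, 6.4, 36.3]
opening: 0.337
[-8.9   2.13 26.1 ] [ 607.14 -189.7   187.03]
```

View pics/s9.png

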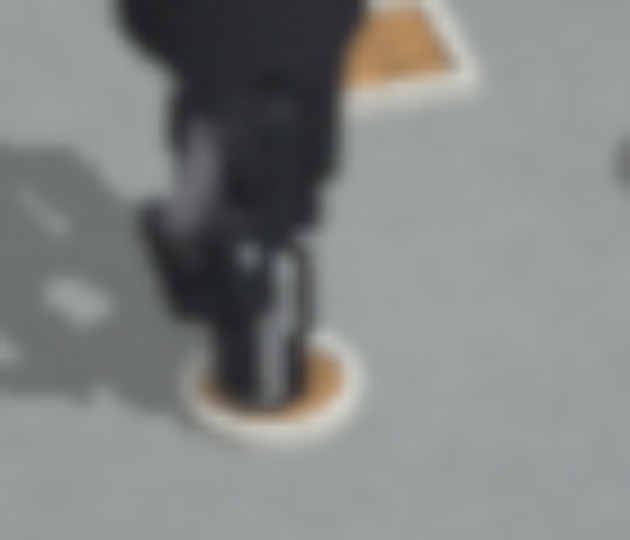

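```bash
python3 -m creep '[[0,0,0,0,0,0,1],[0,0,0,0,0,0,0.6],[0,0,0,0,0,0,0.5],[0,0,0,0,0,0,0.3],[0,0,0,0,0,-8,0.2],[0,0,0,0,0,-16,0],[0,0,0,0,0,-25,0],[0,0,0,0,0,-35,0],[0,0,0,0,0,-35,0],[0,0,0,0,0,-20,0]]'
python3 - <<'E'
from h import *
g=grab_frame("wrist"); print(go([435.9,330.7,390],np.radians(123.4))); f=grab_frame("wrist")
cv2.imwrite("pics/w10.png",f["color"][:,:,::-1])
E
```

```text
clock: 10.13
eef_pos: [604.2, -188.7, 324.8]
tcp_rot: [-3.136, -0.008, 2.19]
contact_force: [1.1, -0.4, 0.4]
opening: 0.998
[array([521.75, 163.64, -60.2 ]), array([-0.  , -0.  ,  0.04])]
```

View pics/w10.png

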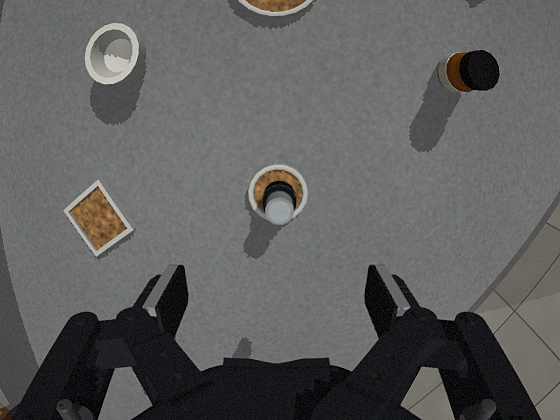

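```bash
python3 -c "
from h import *
f=grab_frame('wrist');print(plane(f,(280,209),51,1),plane(f,(278,194),9,1))"
python3 -m creep '[[0,0,0,38,12,-5,0],[0,0,0,38,12,-5,0],[0,0,0,38,12,-5,0],[0,0,0,38,12,-5,0],[0,0,0,38,12,-5,0],[0,0,0,38,12,-5,0],[0,0,0,38,12,-5,0],[0,0,0,38,12,-5,0],[0,0,0,38,12,-5,0],[0,0,0,38,12,-5,0]]'
python3 -m creep '[[0,0,0,38,12,0,0],[0,0,0,38,12,0,0],[0,0,0.02,25,7,0,0],[0,0,0.02,15,5,0,0],[0,0,0,0,0,0,0],[0,0,0,0,0,0,0]]'
python3 - <<'E'
from h import *
g=grab_frame("wrist"); print(go([435.9,330.7,235],np.radians(123.4)));
E
```

```text
[ 607.36 -188.23   51.  ] [ 605.91 -188.68    9.  ]
clock: 11.12
eef_pos: [474.5, 197.2, 363.5]
tcp_rot: [-3.119, -0.014, 2.179]
contact_force: [0.7, 1.3, -0.5]
opening: 1.005
clock: 11.62
eef_pos: [430.0, 324.1, 357.5]
tcp_rot: [-3.108, -0.015, 2.145]
contact_force: [-0.5, 0.1, 0.4]
opening: 1.001
[array([  0.95,  12.86, 122.12]), array([-0.03, -0.02, -0.01])]
```

```bash
python3 -m creep '[[-0.03,-0.02,-0.01,0.5,6,20,0],[0,0,0,0.5,6,20,0],[0,0,0,0,0,15,0],[0,0,0,0,0,0,0],[0,0,0,0,0,0,0]]'
python3 - <<'E'
from h import *
g=grab_frame("wrist"); print(go([435.9,330.7,237],np.radians(123.4)));
f=grab_frame("wrist");x,y=200,150
cv2.imwrite("pics/w11.png",cv2.resize(f["color"][y:y+110,x:x+150,::-1],None,fx=5,fy=5,interpolation=cv2.INTER_CUBIC))
E
```

```text
clock: 12.08
eef_pos: [441.0, 325.1, 298.9]
tcp_rot: [-3.136, 0.007, 2.152]
contact_force: [0.3, 0.4, 0.5]
opening: 0.999
[array([ 7.89, -0.51, 61.84]), array([-0.01,  0.01, -0.  ])]
```

View pics/w11.png

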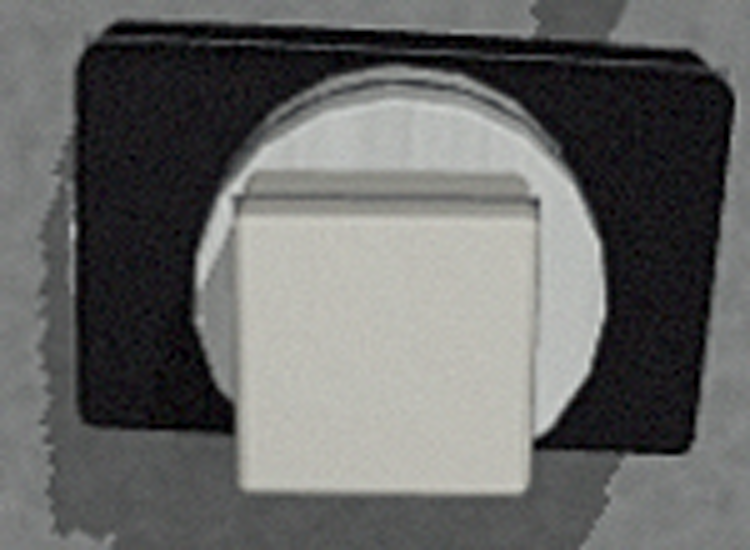

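Run:
```python
from h import *
f=grab_frame("wrist")
W=lambda a,b:(200+(a+.5)/5-.5,150+(b+.5)/5-.5)
C=[plane(f,W(*p),80,1) for p in [(238,208),(540,208),(531,494),(241,494)]];p=np.mean(C,0);print("cov",p)
for i in range(4):
    d=C[(i+1)%4]-C[i];print(np.linalg.norm(d),np.degrees(np.arctan2(d[1],d[0])))
g=dict(f);g["T"]=np.load("w5T.npy");V=lambda a,b:(215+(a+.5)/6-.5,150+(b+.5)/6-.5)
for a,b in zip([(238,208),(540,208),(531,494),(241,494)],[(238,237),(535,241),(523,526),(231,521)]): print(tri([ray(f,W(*a),1),ray(g,V(*b),1)]))
print(go([p[0],p[1],237],np.radians(123.4)))
```

```text
cov [436.42 331.37  80.  ]
36.392280570505875 33.38074559300903
38.15186763860013 -56.51475596643153
37.2965011728527 -146.5903902398794
38.1797171132592 122.12812357510354
(array([413.2 , 328.78,  50.67]), [0.1, 0.1])
(array([442.99, 355.52,  71.31]), [0.46, 0.46])
(array([462.81, 324.72,  77.94]), [0.28, 0.28])
(array([433.08, 299.58,  68.11]), [0.3, 0.3])
[array([ 7.65, -0.49, 62.99]), array([-0.  ,  0.01, -0.  ])]
```

```bash
python3 -m creep '[[0,0.01,0,3.7,-0.3,15,0],[0,0,0,3.7,-0.3,15,0],[0,0,0,0,0,15,0],[0,0,0,0,0,13,0],[0,0,0,0,0,0,0],[0,0,0,0,0,0,0]]'
python3 - <<'E'
from h import *
g=grab_frame("wrist"); print(go([436.2,331,237],np.radians(123.4)));
f=grab_frame("wrist")
cv2.imwrite("pics/w12.png",f["color"][:,:,::-1])
E
```

```text
clock: 12.73
eef_pos: [439.2, 332.3, 247.4]
tcp_rot: [3.133, -0.004, 2.151]
contact_force: [0.2, 0.4, 0.5]
opening: 1.004
[array([ 0.51, -3.28, 10.49]), array([ 0.01, -0.  , -0.  ])]
```

View pics/w12.png

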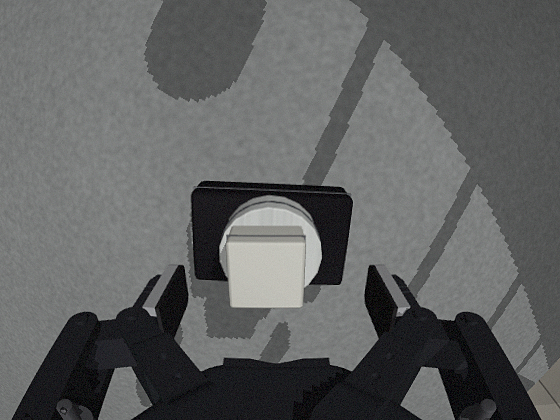

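```bash
python3 -m creep '[[0.01,0,0,0.3,-1.8,5,0],[0,0,0,0.3,-1.8,5,0],[0,0,0,0,0,2,0],[0,0,0,0,0,0,0],[0,0,0,0,0,0,0]]'
python3 - <<'E'
from h import *
g=grab_frame("wrist"); print(go([436.2,331,237],np.radians(123.4)));
f=grab_frame("wrist")
cv2.imwrite("pics/w13.png",f["color"][:,:,::-1])
E
```

```text
clock: 13.25
eef_pos: [436.4, 331.2, 237.5]
tcp_rot: [3.139, -0.005, 2.151]
contact_force: [-0.2, -0.6, -1.2]
opening: 0.996
[array([-0.1 , -0.29,  0.53]), array([ 0., -0., -0.])]
```

View pics/w13.png

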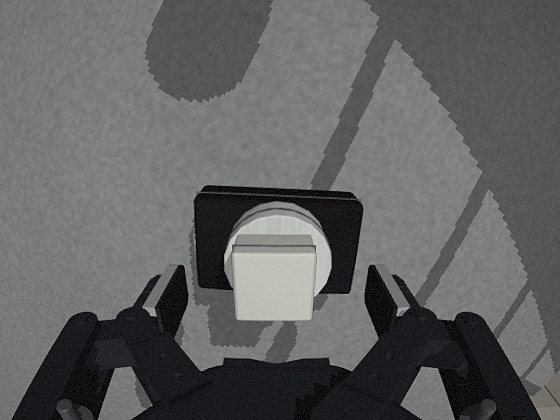

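```bash
python3 -m creep '[[0,0,0,0,-0.5,0,0.3],[0,0,0,0,0,0,0.45],[0,0,0,0,0,0,0.55],[0,0,0,0,0,0,1],[0,0,0,0,0,0,1],[0,0,0,0,0,0,1],[0,0,0,0,0,0,1]]' 30
python3 - <<'E'
from h import *
g=grab_frame("wrist"); print(go([436.2,331,237],np.radians(123.4)));
f=grab_frame("wrist")
cv2.imwrite("pics/w14.png",f["color"][:,:,::-1])
E
```

```text
clock: 13.93
eef_pos: [436.2, 331.1, 238.1]
tcp_rot: [3.138, -0.005, 2.151]
contact_force: [-0.4, -0.0, -0.5]
opening: 0.438
[array([-0.13, -0.11,  1.03]), array([ 0., -0., -0.])]
```

```bash
python3 -m creep '[[0,0,0,0,0,-4,1],[0,0,0,0,0,-10,1],[0,0,0,0,0,-20,1],[0,0,0,0,0,-25,1],[0,0,0,0,0,-15,1],[0,0,0,0,0,0,1],[0,0,0,0,0,0,1]]'
python3 - <<'E'
from h import *
f=grab_frame("wrist");print(go([463.9,-324.7,330],np.radians(67.4+90)), sense()["qpos"])
f=grab_frame("wrist");cv2.imwrite("pics/w15.png",f["color"][:,:,::-1]);np.save("w15T.npy",f["T"])
E
```

```text
clock: 14.62
eef_pos: [435.8, 330.4, 317.4]
tcp_rot: [3.14, -0.005, 2.151]
contact_force: [-0.5, 0.2, -1.2]
opening: 0.436
[array([-563.24, -335.71,  -15.84]), array([ 0. , -0. , -0.6])] [0.64 0.34 1.88 0.01 0.92 0.06]
```

View pics/w14.png

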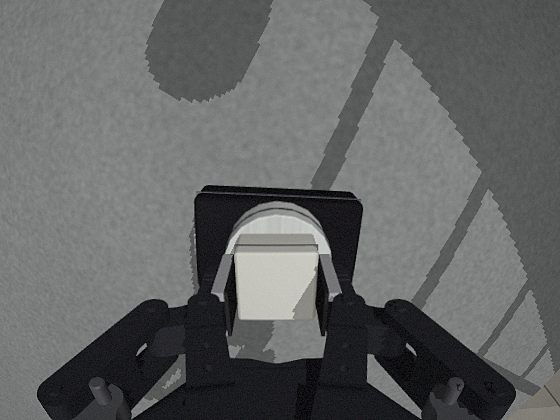

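View pics/w15.png

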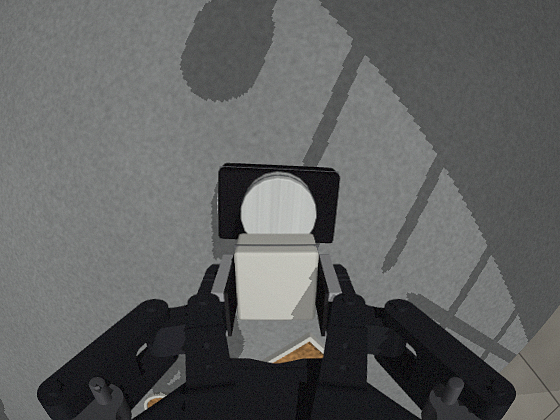

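```bash
python3 -m creep '[[0,0,0,-33,-20,-1,1],[0,0,0,-33,-20,-1,1],[0,0,0,-33,-20,-1,1],[0,0,0,-33,-20,-1,1],[0,0,0,-33,-20,-1,1],[0,0,0,-33,-20,-1,1],[0,0,0,-33,-20,-1,1],[0,0,0,-33,-20,-1,1],[0,0,0,-33,-20,-1,1],[0,0,0,-33,-20,-1,1]]'
python3 -m creep '[[0,0,0,-33,-20,-1,1],[0,0,0,-33,-20,-1,1],[0,0,0,-33,-20,-1,1],[0,0,0,-33,-20,-1,1],[0,0,0,-20,-15,0,1],[0,0,0,0,0,0,1]]'
python3 - <<'E'
from h import *
print(go([463.9,-324.7,330],np.radians(67.4+90)), sense()["qpos"])
f=dict(mtx=grab_frame("wrist")["mtx"],T=np.load("w15T.npy"));im=cv2.imread("pics/w15.png")
x,y=210,155;cv2.imwrite("pics/w15c.png",cv2.resize(im[y:y+95,x:x+140],None,fx=5.5,fy=5.5,interpolation=cv2.INTER_CUBIC))
E
```

```text
clock: 15.55
eef_pos: [446.5, -64.5, 315.3]
tcp_rot: [-3.132, -0.011, 2.163]
contact_force: [0.7, 1.4, -0.3]
opening: 0.434
clock: 16.05
eef_pos: [448.8, -258.5, 312.4]
tcp_rot: [-3.127, -0.017, 2.158]
contact_force: [-0.3, 0.5, -1.1]
opening: 0.432
[array([-63.16, -24.35, -18.3 ]), array([-0.01, -0.02, -0.59])] [-0.52  0.31  1.94 -0.01  0.92 -1.11]
```

View pics/w15c.png

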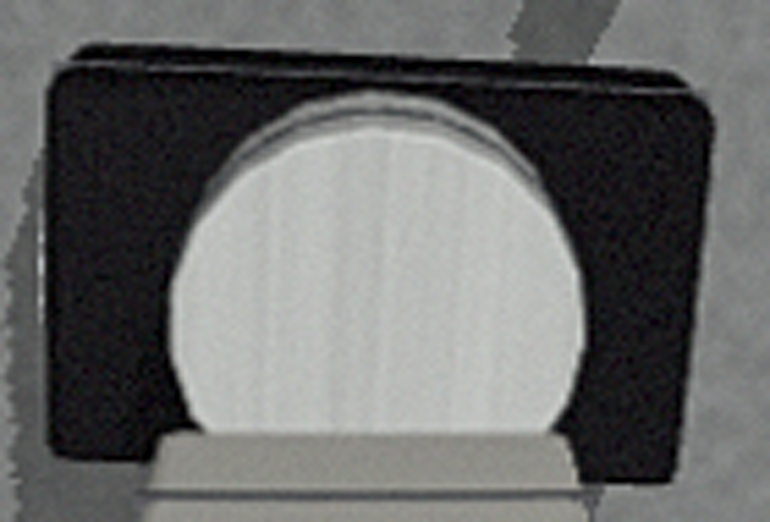

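```bash
python3 -m creep '[[0,0,0,-30,-12,-3,1],[0,0,0,-25,-12,-3,1],[0,0,0,-8,0,0,1],[0,0,0,0,0,0,1],[-0.005,-0.02,-0.12,0,0,0,1],[0,0,-0.12,0,0,0,1],[0,0,-0.12,0,0,0,1],[0,0,-0.12,0,0,0,1],[0,0,-0.11,0,0,0,1],[0,0,0,0,0,0,1]]'
python3 - <<'E'
from h import *
g=grab_frame("wrist");print(go([463.9,-324.7,250],np.radians(67.4+90)), sense()["qpos"])
f=grab_frame("wrist");cv2.imwrite("pics/w16.png",f["color"][:,:,::-1])
for c in cork(f): 
    if cv2.contourArea(c)>400:
        P=np.array([plane(f,p[0],5,1)[:2] for p in c.astype(float)],np.float32)
        print(cen(c),cv2.contourArea(c),plane(f,cen(c),5,1),cv2.minAreaRect(P))
E
```

```text
clock: 16.93
eef_pos: [461.3, -310.9, 307.8]
tcp_rot: [3.141, -0.023, 2.776]
contact_force: [-1.0, -0.7, -1.0]
opening: 0.434
[array([ -8.94, -12.  ,  57.57]), array([ 0.  , -0.02,  0.02])] [-0.59  0.37  1.86 -0.01  0.94 -1.79]
(263.9890547263681, 209.17307579748314) 2847.5 [ 461.64 -321.84    5.  ] ((465.4607238769531, -323.0819396972656), (53.714935302734375, 51.84603500366211), 67.96797180175781)
(534.5401877719258, 131.78833676818562) 2183.5 [485.87 -25.65   5.  ] ((486.5799255371094, -23.350910186767578), (71.68995666503906, 71.2878646850586), 16.760929107666016)
```

View pics/w16.png

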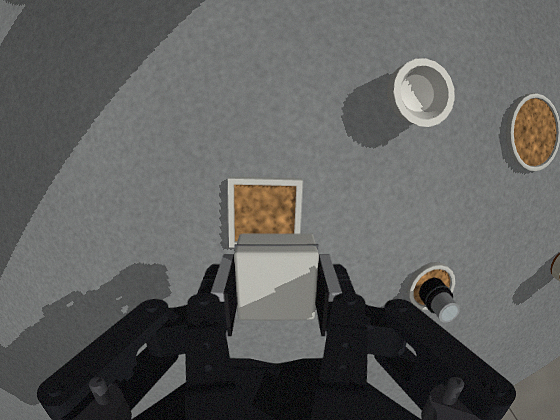

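```bash
python3 -m creep '[[0,-0.02,0.015,-4,-6,20,1],[0,0,0,-4,-6,20,1],[0,0,0,0,0,20,1],[0,0,0,0,0,15,1],[0,0,0,0,0,10,1],[0,0,0,0,0,0,1],[0,0,0,0,0,0,1]]'
python3 - <<'E'
from h import *
g=grab_frame("wrist");print(go([464.3,-324.3,187],np.radians(157.6)))
f=grab_frame("wrist");cv2.imwrite("pics/w17.png",f["color"][:,:,::-1])
E
```

```text
clock: 17.62
eef_pos: [464.7, -321.5, 220.3]
tcp_rot: [3.141, -0.001, 2.729]
contact_force: [-0.3, -0.1, -0.9]
opening: 0.437
[array([-0.82, -2.81, 33.46]), array([ 0.  , -0.  , -0.02])]
```

View pics/w17.png

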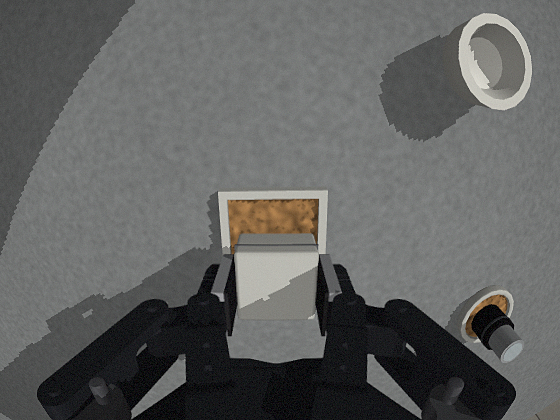

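```bash
python3 -m creep '[[0,0,-0.02,-0.4,-1.4,8,1],[0,0,0,-0.4,-1.4,8,1],[0,0,0,0,0,6,1],[0,0,0,0,0,4,1],[0,0,0,0,0,2,1],[0,0,0,0,0,0,1],[0,0,0,0,0,0,1]]'
python3 - <<'E'
from h import *
g=grab_frame("wrist");print(go([464.3,-324.3,187],np.radians(157.6)))
f=grab_frame("wrist");cv2.imwrite("pics/w18.png",f["color"][:,:,::-1])
E
```

```text
clock: 18.3
eef_pos: [465.5, -325.6, 192.7]
tcp_rot: [-3.141, 0.005, 2.751]
contact_force: [0.1, -0.1, -1.0]
opening: 0.436
[array([1.61, 0.68, 5.74]), array([-0.,  0.,  0.])]
```

View pics/w18.png

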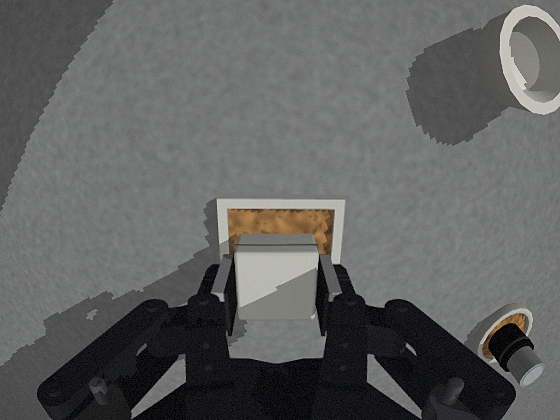

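```bash
python3 -m creep '[[0,0,0,1.6,1,2,1],[0,0,0,0,0,2,1],[0,0,0,0,0,1,1],[0,0,0,0,0,1,1]]'; python3 -m creep '[[0,0,0,0,0,1.5,1],[0,0,0,0,0,1.5,1]]'
```

```text
clock: 18.73
eef_pos: [464.7, -324.0, 187.3]
tcp_rot: [-3.14, 0.007, 2.751]
contact_force: [-0.2, -0.9, -0.3]
opening: 0.433
clock: 18.9
eef_pos: [464.9, -324.2, 186.7]
tcp_rot: [-3.14, 0.007, 2.751]
contact_force: [-7.4, 5.4, 31.5]
opening: 0.437
```

```bash
python3 -m creep '[[0,0,0,0,0,0,1],[0,0,0,0,0,0,0.5],[0,0,0,0,0,0,0.4],[0,0,0,0,0,0,0.2],[0,0,0,0,0,-8,0],[0,0,0,0,0,-16,0],[0,0,0,0,0,-25,0],[0,0,0,0,0,-35,0],[0,0,0,0,0,-35,0],[0,0,0,0,0,-30,0]]'
python3 - <<'E'
from h import *
f=grab_frame("wrist");cv2.imwrite("pics/w19.png",f["color"][:,:,::-1])
f=dict(mtx=f["mtx"],T=np.load("w15T.npy"))
W=lambda a,b:(210+(a+.5)/5.5-.5,155+(b+.5)/5.5-.5)
a,b,c=[plane(f,W(*p),56,1) for p in [(170,315),(586,315),(378,127)]]
print("tin",a,b,c,(a+b)/2,np.linalg.norm(a-b))
E
```

```text
clock: 19.73
eef_pos: [462.0, -322.1, 336.1]
tcp_rot: [3.14, -0.007, 2.751]
contact_force: [1.4, -0.6, 0.7]
opening: 0.997
tin [413.08 317.37  56.  ] [460.76 348.53  56.  ] [422.46 354.87  56.  ] [436.92 332.95  56.  ] 56.961244859745904
```

View pics/w19.png

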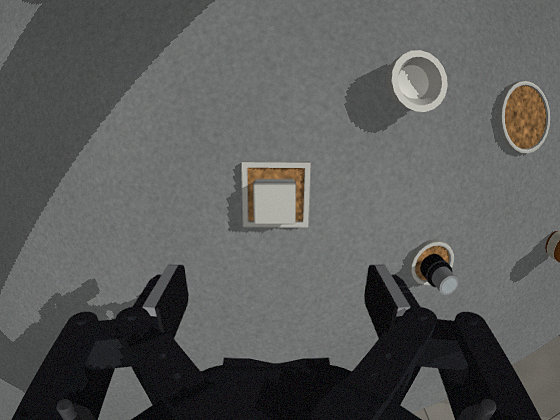

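Run:
```python
from h import *
print(go([437.8,331,336],None)[0]/17)
```

```text
[16.04 35.02  0.35]
```

```bash
python3 -m creep '[[0,0,0,16,35,-1,0],[0,0,0,16,35,-1,0],[0,0,0,16,35,-1,0],[0,0,0,16,35,-1,0],[0,0,0,16,35,-1,0],[0,0,0,16,35,-1,0],[0,0,0,16,35,-1,0],[0,0,0,16,35,-1,0],[0,0,0,16,35,-1,0],[0,0,0,16,35,-1,0]]'
python3 -m creep '[[0,0,0,16,35,-1,0],[0,0,0,16,35,-1,0],[0,0,0,16,35,-1,0],[0,0,0,16,35,-1,0],[0,0,0,16,35,0,0],[0,0,0,10,20,0,0],[0,0,0,0,0,0,0],[0,0,0,0,0,0,0]]'
python3 - <<'E'
from h import *
g=grab_frame("wrist");print(go([437.8,331,300],2.75))
E
```

```text
clock: 20.62
eef_pos: [449.0, 69.1, 358.2]
tcp_rot: [-3.14, 0.019, 2.74]
contact_force: [0.9, 0.1, 0.3]
opening: 1.003
clock: 21.28
eef_pos: [437.9, 302.1, 363.0]
tcp_rot: [3.137, 0.022, 2.747]
contact_force: [0.8, -1.1, 0.3]
opening: 1.001
[array([12.94, 26.73, 62.89]), array([ 0.  ,  0.02, -0.  ])]
```

```bash
python3 -m creep '[[0,0.02,0,6,13,20,0],[0,0,0,6,13,20,0],[0,0,0,0,0,20,0],[0,0,0,0,0,4,0],[0,0,0,0,0,0,0],[0,0,0,0,0,0,0]]'
python3 - <<'E'
from h import *
g=grab_frame("wrist");print(go([437.8,331,207],2.75))
f=grab_frame("wrist");cv2.imwrite("pics/w20.png",f["color"][:,:,::-1])
E
```

```text
clock: 21.83
eef_pos: [439.1, 324.8, 299.0]
tcp_rot: [3.137, 0.003, 2.74]
contact_force: [-0.2, -0.5, 0.7]
opening: 1.002
[array([ 4.09,  4.67, 92.37]), array([ 0.01,  0.  , -0.01])]
```

View pics/w20.png

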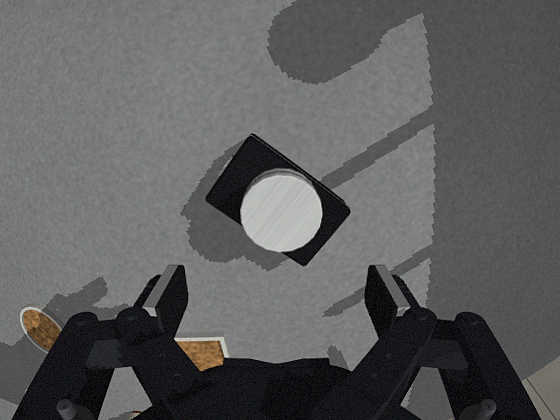

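Run:
```python
from h import *
f=grab_frame("wrist")
m=(cv2.GaussianBlur(f["color"].min(2),(5,5),0)>150).astype(np.uint8);cs,_=cv2.findContours(m,0,1)
c=max([c for c in cs if 200<cen(c)[0]<350 and 150<cen(c)[1]<260] if True else 0,key=cv2.contourArea) if cs else None
P=np.array([plane(f,p[0],56,1)[:2] for p in c.astype(float)],np.float32);print(cen(c),cv2.minEnclosingCircle(P),cv2.fitEllipse(P),plane(f,cen(c),56,1))
# slide box
h=f["color"].max(2)<45; m=np.zeros(h.shape,np.uint8); m[125:270,195:360]=h[125:270,195:360]
cs,_=cv2.findContours(m,0,1);c=max(cs,key=cv2.contourArea);P=np.array([plane(f,p[0],32,1)[:2] for p in c.astype(float)],np.float32);print(cv2.minAreaRect(P))
```

```text
Traceback (most recent call last):
  File "h.py", line 31, in cen
    m=cv2.moments(c); return (m["m10"]/m["m00"],m["m01"]/m["m00"])
                              ~~~~~~~~^~~~~~~~~
ZeroDivisionError: float division by zero
```

Run:
```python
from h import *
f=grab_frame("wrist")
m=(cv2.GaussianBlur(f["color"].min(2),(5,5),0)>150).astype(np.uint8);cs,_=cv2.findContours(m,0,1)
c=max([c for c in cs if cv2.contourArea(c)>500 and 150<cen(c)[1]<260],key=cv2.contourArea)
P=np.array([plane(f,p[0],56,1)[:2] for p in c.astype(float)],np.float32);print(cen(c),cv2.minEnclosingCircle(P),cv2.fitEllipse(P),plane(f,cen(c),56,1))
h=f["color"].max(2)<45; m=np.zeros(h.shape,np.uint8); m[125:270,195:360]=h[125:270,195:360]
cs,_=cv2.findContours(m,0,1);c=max(cs,key=cv2.contourArea);P=np.array([plane(f,p[0],32,1)[:2] for p in c.astype(float)],np.float32);print(cv2.minAreaRect(P))
```

```text
(279.6075854700855, 212.29195156695155) ((437.6679382324219, 331.1053466796875), 28.357200622558594) ((437.6279602050781, 330.9723815917969), (54.95838165283203, 55.977359771728516), 39.163333892822266) [436.55 331.38  56.  ]
((437.29608154296875, 330.1123046875), (98.36682891845703, 63.80246353149414), 30.66109848022461)
```

```bash
python3 -m creep '[[0.005,0,0,2,2.3,18,0],[0,0,0,2,2.3,18,0],[0,0,0,0,0,18,0],[0,0,0,0,0,14,0],[0,0,0,0,0,0,0],[0,0,0,0,0,0,0]]'
python3 - <<'E'
from h import *
g=grab_frame("wrist");print(go([437.7,331,207],2.75))
E
```

```text
clock: 22.53
eef_pos: [440.5, 332.7, 236.0]
tcp_rot: [3.13, 0.01, 2.74]
contact_force: [0.6, -0.3, 0.4]
opening: 1.0
[array([ 2.18, -2.91, 29.08]), array([ 0.01,  0.01, -0.01])]
```

```bash
python3 -m creep '[[0.012,0.01,0,2.2,-2.9,9,0],[0,0,0,0,0,9,0],[0,0,0,0,0,6,0],[0,0,0,0,0,2,0],[0,0,0,0,0,0,0],[0,0,0,0,0,0,0]]'
python3 - <<'E'
from h import *
g=grab_frame("wrist");print(go([437.7,331,207],2.75))
f=grab_frame("wrist");cv2.imwrite("pics/w21.png",f["color"][:,:,::-1])
E
```

```text
clock: 23.08
eef_pos: [438.1, 331.3, 210.7]
tcp_rot: [3.139, 0.002, 2.739]
contact_force: [0.0, -0.1, -0.4]
opening: 1.0
[array([ 0.29, -0.45,  3.8 ]), array([ 0.  ,  0.  , -0.01])]
```

View pics/w21.png

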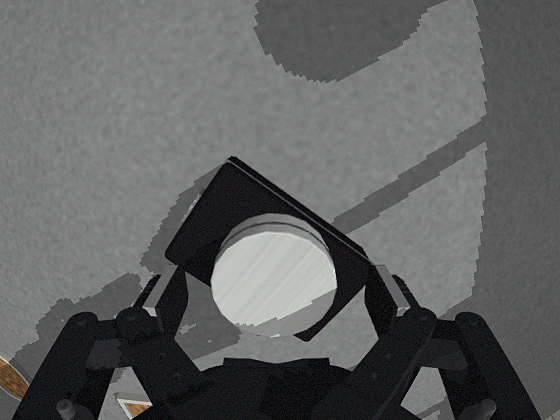

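```bash
python3 -m creep '[[0,0,0,0.3,-0.5,3.5,0],[0,0,0,0,0,0,0],[0,0,0,0,0,0,0.2],[0,0,0,0,0,0,0.3],[0,0,0,0,0,0,1],[0,0,0,0,0,0,1],[0,0,0,0,0,0,1],[0,0,0,0,0,0,1]]' 30
python3 - <<'E'
from h import *
g=grab_frame("wrist");print(go([437.7,331,207],2.75))
f=grab_frame("wrist");cv2.imwrite("pics/w22.png",f["color"][:,:,::-1])
E
```

```text
clock: 23.85
eef_pos: [437.9, 331.2, 208.1]
tcp_rot: [3.138, 0.003, 2.739]
contact_force: [-0.3, -0.5, -0.9]
opening: 0.665
[array([ 0.14, -0.31,  1.08]), array([ 0.  ,  0.  , -0.01])]
```

View pics/w22.png

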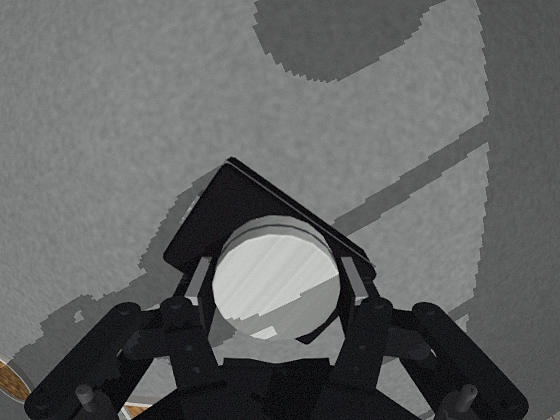

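Gripped. TCP is 176.1 mm above the tin's underside, so placing it will read about 181.

```bash
python3 -m creep '[[0,0,0,0,0,-4,1],[0,0,0,0,0,-10,1],[0,0,0,0,0,-20,1],[0,0,0,0,0,-25,1],[0,0,0,0,0,-25,1],[0,0,0,0,0,-15,1],[0,0,0,0,0,0,1]]'
python3 - <<'E'
from h import *
f=grab_frame("wrist");print(go([485,-25.2,280],None)[0], sense()["eef_pos"])
f=grab_frame("wrist");cv2.imwrite("pics/w23.png",f["color"][:,:,::-1])
E
```

```text
clock: 24.53
eef_pos: [436.9, 330.4, 313.4]
tcp_rot: [3.14, 0.001, 2.739]
contact_force: [0.3, -0.3, -1.0]
opening: 0.665
[-183.53 -308.3    32.2 ] [436.74 330.33 312.31]
```

View pics/w23.png

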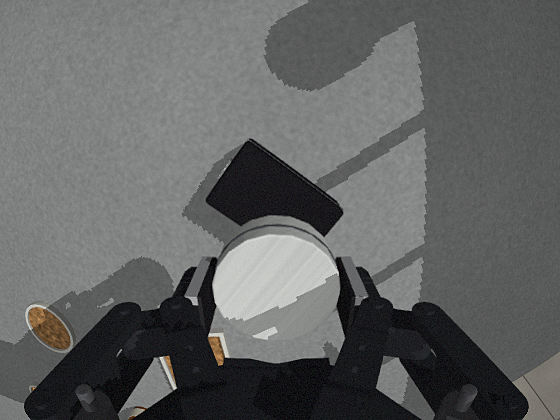

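```bash
python3 -m creep '[[0,0,0,-19,-32,0,1],[0,0,0,-19,-32,0,1],[0,0,0,-19,-32,0,1],[0,0,0,-19,-32,0,1],[0,0,0,-19,-32,0,1],[0,0,0,-19,-32,0,1],[0,0,0,-19,-32,0,1],[0,0,0,-19,-32,0,1],[0,0,0,-17,-28,0,1],[0,0,0,-8,-14,0,1]]'
python3 -m creep '[[0,0,0,0,0,0,1],[0,0,0,0,0,0,1]]'
python3 - <<'E'
from h import *
f=grab_frame("wrist");print(go([485,-25.2,235],2.739))
f=grab_frame("wrist");cv2.imwrite("pics/w24.png",f["color"][:,:,::-1])
E
```

```text
clock: 25.47
eef_pos: [479.4, -24.4, 299.2]
tcp_rot: [-3.134, -0.013, 2.749]
contact_force: [1.0, 0.3, -0.2]
opening: 0.667
clock: 25.63
eef_pos: [478.5, -28.0, 296.8]
tcp_rot: [-3.132, -0.017, 2.744]
contact_force: [0.3, 0.7, 0.9]
opening: 0.667
[array([-6.2 ,  5.29, 61.6 ]), array([-0.01, -0.02,  0.01])]
```

View pics/w24.png

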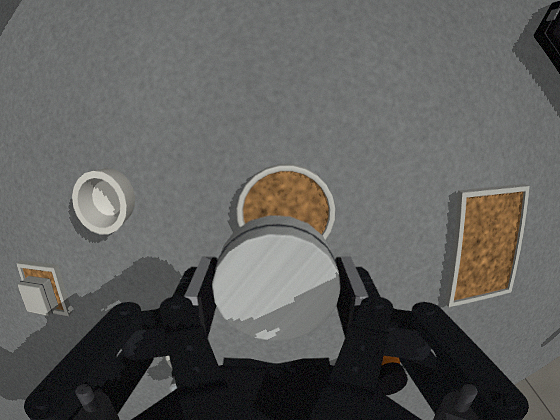

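```bash
python3 -m creep '[[-0.01,-0.02,0,-3,2.5,20,1],[0,0,0,-3,2.5,20,1],[0,0,0,0,0,20,1],[0,0,0,0,0,15,1],[0,0,0,0,0,6,1],[0,0,0,0,0,0,1],[0,0,0,0,0,0,1]]'
python3 - <<'E'
from h import *
f=grab_frame("wrist");print(go([485,-25.2,181],2.739))
f=grab_frame("wrist");cv2.imwrite("pics/w25.png",f["color"][:,:,::-1])
E
```

```text
clock: 26.32
eef_pos: [485.9, -16.3, 212.6]
tcp_rot: [3.139, 0.004, 2.755]
contact_force: [0.4, -0.0, -0.4]
opening: 0.667
[array([-2.34, -8.58, 31.82]), array([0.  , 0.  , 0.02])]
```

View pics/w25.png

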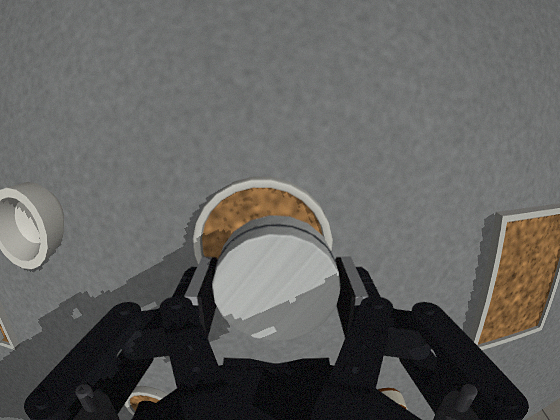

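Rim centre at column 262 vs tin 276: consistent with the computed −8.6 y shift.

```bash
python3 -m creep '[[0,0,0,-1.2,-4.3,7,1],[0,0,0,-1.2,-4.3,7,1],[0,0,0,0,0,5,1],[0,0,0,0,0,3,1],[0,0,0,0,0,0,1],[0,0,0,0,0,0,1]]'
python3 - <<'E'
from h import *
f=grab_frame("wrist");print(go([485,-25.2,181],2.739))
f=grab_frame("wrist");cv2.imwrite("pics/w26.png",f["color"][:,:,::-1])
E
```

```text
clock: 26.92
eef_pos: [486.4, -26.8, 191.5]
tcp_rot: [3.137, 0.01, 2.754]
contact_force: [-0.0, 0.2, -0.7]
opening: 0.665
[array([ 1.89,  0.94, 10.47]), array([0.  , 0.01, 0.02])]
```

View pics/w26.png

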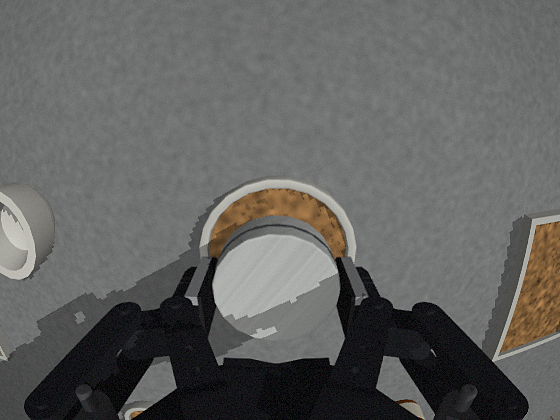

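```bash
python3 -m creep '[[0,0.01,0,2,0.8,3,1],[0,0,0,0,0,3,1],[0,0,0,0,0,2,1],[0,0,0,0,0,1,1],[0,0,0,0,0,0,1]]'; python3 -m creep '[[0,0,0,0,0,1.5,1],[0,0,0,0,0,1.5,1]]'
```

```text
clock: 27.43
eef_pos: [484.9, -24.8, 182.2]
tcp_rot: [3.137, -0.0, 2.755]
contact_force: [1.1, -0.3, -0.7]
opening: 0.668
clock: 27.6
eef_pos: [485.2, -24.8, 180.7]
tcp_rot: [3.137, -0.0, 2.755]
contact_force: [-6.5, 1.9, 23.6]
opening: 0.667
```

```bash
python3 -m creep '[[0,0,0,0,0,0,1],[0,0,0,0,0,0,0.3],[0,0,0,0,0,0,0.2],[0,0,0,0,0,0,0],[0,0,0,0,0,-8,0],[0,0,0,0,0,-16,0],[0,0,0,0,0,-25,0],[0,0,0,0,0,-35,0],[0,0,0,0,0,-35,0],[0,0,0,0,0,-30,0]]'
python3 - <<'E'
from h import *
f=grab_frame("wrist");cv2.imwrite("pics/w27.png",f["color"][:,:,::-1])
print(go([437.5,330.1,320],np.radians(30.66)),go([437.5,330.1,320],np.radians(210.66)),sense()["qpos"])
E
```

```text
clock: 28.43
eef_pos: [482.4, -25.3, 331.3]
tcp_rot: [3.141, -0.012, 2.755]
contact_force: [0.9, -0.4, -0.4]
opening: 0.997
[array([177.27, 311.6 ,  18.5 ]), array([-0.  , -0.01,  2.22])] [array([177.27, 311.6 ,  18.5 ]), array([ 0.01, -0.  , -0.92])] [-0.06  0.22  1.99  0.01  0.93 -1.24]
```

View pics/w27.png

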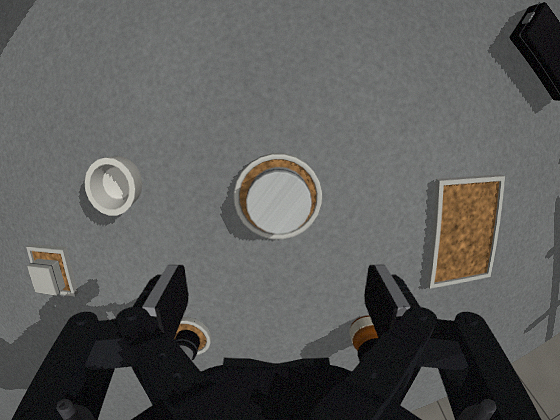

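```bash
python3 -m creep '[[0,0,0,18,32,0,0],[0,0,0,18,32,0,0],[0,0,0,18,32,0,0],[0,0,0,18,32,0,0],[0,0,0,18,32,0,0],[0,0,0,18,32,0,0],[0,0,0,18,32,0,0],[0,0,0,18,32,0,0],[0,0,0,18,32,0,0],[0,0,0,10,15,0,0]]'
python3 -m creep '[[0,0,0,0,0,0,0],[0,0,-0.12,0,0,0,0],[0,0,-0.12,0,0,0,0],[0,0,-0.12,0,0,0,0],[0,0,-0.12,0,0,0,0],[0,0,-0.12,0,0,0,0],[0,0,-0.12,0,0,0,0],[0,0,-0.12,0,0,0,0],[0,0,-0.08,0,0,0,0],[0,0,0,0,0,0,0]]'
python3 - <<'E'
from h import *
f=grab_frame("wrist");print(go([437.5,330.1,300],np.radians(210.66)),sense()["qpos"])
E
```

```text
clock: 29.32
eef_pos: [439.4, 330.9, 347.3]
tcp_rot: [3.13, 0.009, 2.745]
contact_force: [0.4, 0.8, 0.3]
opening: 0.997
clock: 30.15
eef_pos: [437.5, 329.3, 347.6]
tcp_rot: [-3.139, 0.011, -2.574]
contact_force: [-0.5, -0.1, 0.4]
opening: 1.003
[array([ 0.07,  0.78, 47.59]), array([-0.  ,  0.01,  0.03])] [ 0.64  0.29  1.86 -0.    0.98 -1.49]
```

```bash
python3 -m creep '[[0,0.01,0.03,0,0.5,20,0],[0,0,0,0,0,20,0],[0,0,0,0,0,20,0],[0,0,0,0,0,10,0],[0,0,0,0,0,0,0],[0,0,0,0,0,0,0]]'
python3 - <<'E'
from h import *
f=grab_frame("wrist");f=grab_frame("wrist");cv2.imwrite("pics/w28.png",f["color"][:,:,::-1])
h=f["color"].max(2)<45; m=np.zeros(h.shape,np.uint8); m[100:262,190:362]=h[100:262,190:362]
cs,_=cv2.findContours(m,0,1);c=max(cs,key=cv2.contourArea);P=np.array([plane(f,p[0],32,1)[:2] for p in c.astype(float)],np.float32);R=cv2.minAreaRect(P);print(R)
print(go([R[0][0],R[0][1],190],np.radians(210.66)),sense()["eef_pos"])
E
```

```text
clock: 30.7
eef_pos: [438.7, 327.5, 277.1]
tcp_rot: [-3.139, 0.004, -2.63]
contact_force: [0.8, -0.3, 0.0]
opening: 0.999
((430.8887023925781, 323.670654296875), (87.59363555908203, 60.778785705566406), 30.410877227783203)
[array([ 9.41,  0.62, 87.78]), array([-0.  ,  0.01, -0.02])] [438.89 327.7  277.83]
```

View pics/w28.png

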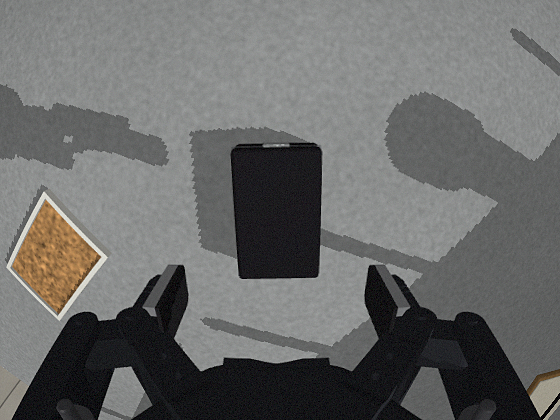

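Run:
```python
from h import *
f=grab_frame("wrist")
W=[(232.5,149),(322,149),(319,278),(240,278.5)]
C=[plane(f,p,32,1) for p in W];p=np.mean(C,0);print(p)
for i in range(4):
    d=C[(i+1)%4]-C[i];print(np.linalg.norm(d),np.degrees(np.arctan2(d[1],d[0])))
h=f["color"].max(2)<45; m=np.zeros(h.shape,np.uint8); m[149:290,200:345]=h[149:290,200:345]
cs,_=cv2.findContours(m,0,1);c=max(cs,key=cv2.contourArea);P=np.array([plane(f,q[0],32,1)[:2] for q in c.astype(float)],np.float32);R=cv2.minAreaRect(P);print(R)
print(go([p[0],p[1],190],np.radians(210.66)))
```

```text
[438.85 329.57  32.  ]
59.69709770512964 119.36349700313161
98.44284373443512 30.696465777655412
60.708286171737214 -60.27868696600594
98.80362089014925 -149.89419772224738
((438.49078369140625, 328.0690002441406), (97.516357421875, 60.795379638671875), 30.337026596069336)
[array([-0.15,  1.75, 88.14]), array([-0.  ,  0.01, -0.02])]
```

```bash
python3 -m creep '[[0,0.005,-0.02,0,0.7,18,0],[0,0,0,0,0.7,18,0],[0,0,0,0,0,18,0],[0,0,0,0,0,14,0],[0,0,0,0,0,0,0],[0,0,0,0,0,0,0]]'
python3 - <<'E'
from h import *
f=grab_frame("wrist");print(go([438.5,329,184],np.radians(210.5)))
f=grab_frame("wrist");cv2.imwrite("pics/w29.png",f["color"][:,:,::-1])
E
```

```text
clock: 31.35
eef_pos: [441.7, 331.6, 215.1]
tcp_rot: [-3.141, 0.014, -2.61]
contact_force: [0.2, 1.0, 1.2]
opening: 1.0
[array([ 4.47, -0.57, 31.22]), array([-0.  ,  0.01, -0.  ])]
```

View pics/w29.png

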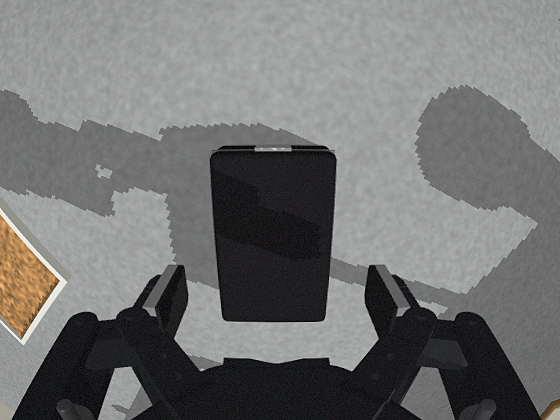

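```bash
python3 -m creep '[[0,0.012,0,4,-1,9,0],[0,0,0,0,0,9,0],[0,0,0,0,0,6,0],[0,0,0,0,0,3,0],[0,0,0,0,0,0,0],[0,0,0,0,0,0,0]]'
python3 - <<'E'
from h import *
f=grab_frame("wrist");print(go([438.5,329,184],np.radians(210.5)))
f=grab_frame("wrist");cv2.imwrite("pics/w30.png",f["color"][:,:,::-1])
E
```

```text
clock: 31.95
eef_pos: [439.6, 329.1, 188.7]
tcp_rot: [-3.141, 0.006, -2.61]
contact_force: [-0.2, 0.4, 0.3]
opening: 0.996
[array([1.02, 0.43, 4.74]), array([-0.  ,  0.01, -0.  ])]
```

View pics/w30.png

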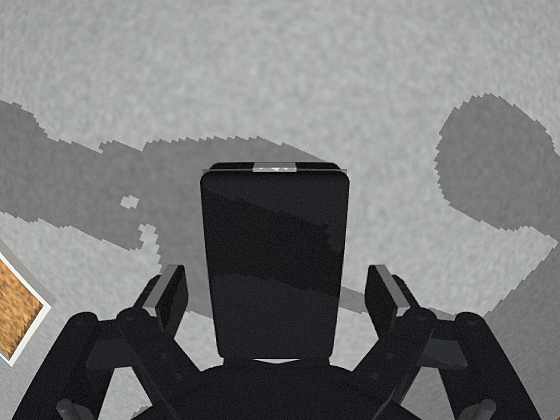

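Box fits between the pads (186–366; box 203–348). Lower a bit more and close.

```bash
python3 -m creep '[[0,0.006,0,1,0,4,0],[0,0,0,0,0,1,0],[0,0,0,0,0,0,0],[0,0,0,0,0,0,0.15],[0,0,0,0,0,0,0.25],[0,0,0,0,0,0,1],[0,0,0,0,0,0,1],[0,0,0,0,0,0,1],[0,0,0,0,0,0,1],[0,0,0,0,0,0,1]]' 50
python3 - <<'E'
from h import *
f=grab_frame("wrist");print(go([438.5,329,184],np.radians(210.5)))
E
```

```text
clock: 32.88
eef_pos: [438.9, 328.8, 184.3]
tcp_rot: [-3.141, 0.001, -2.61]
contact_force: [-0.3, -0.6, 0.4]
opening: 0.711
[array([0.29, 0.32, 0.34]), array([-0.,  0., -0.])]
```

```bash
python3 -m creep '[[0,0,0,0,0,-3,1],[0,0,0,0,0,-6,1],[0,0,0,0,0,-15,1],[0,0,0,0,0,-25,1],[0,0,0,0,0,-25,1],[0,0,0,0,0,-15,1],[0,0,0,0,0,0,1],[0,0,0,0,0,0,1]]'
python3 - <<'E'
from h import *
f=grab_frame("wrist");f=grab_frame("wrist");cv2.imwrite("pics/w31.png",f["color"][:,:,::-1])
print(go([602,156.1,250],np.radians(163.2)))
E
```

```text
clock: 33.6
eef_pos: [438.2, 328.3, 278.1]
tcp_rot: [-3.141, -0.002, -2.61]
contact_force: [-0.2, -0.5, -0.4]
opening: 0.713
[array([ -54.14, -231.45,   27.09]), array([-0.  , -0.  ,  0.83])]
```

View pics/w31.png

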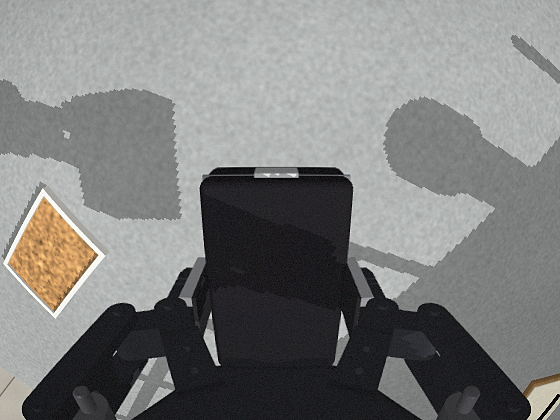

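```bash
python3 -m creep '[[0,0,0,-8,-34,0,1],[0,0,0,-8,-34,0,1],[0,0,0,-8,-34,0,1],[0,0,0,-8,-34,0,1],[0,0,0,-8,-34,0,1],[0,0,0,-7,-30,0,1],[0,0,0,-4,-20,0,1],[0,0,0,0,0,0,1]]'
python3 -m creep '[[0,0,0.12,0,0,0,1],[0,0,0.12,0,0,0,1],[0,0,0.12,0,0,0,1],[0,0,0.12,0,0,0,1],[0,0,0.12,0,0,0,1],[0,0,0.12,0,0,0,1],[0,0,0.08,0,0,0,1],[0,0,0.02,0,0,0,1],[0,0,0,0,0,0,1]]'
python3 - <<'E'
from h import *
f=grab_frame("wrist");print(go([602,156.1,250],np.radians(163.2)))
f=grab_frame("wrist");cv2.imwrite("pics/w32.png",f["color"][:,:,::-1])
E
```

```text
clock: 34.37
eef_pos: [596.6, 157.5, 265.0]
tcp_rot: [3.14, -0.018, -2.604]
contact_force: [0.7, 0.2, -1.8]
opening: 0.717
clock: 35.12
eef_pos: [590.7, 156.9, 250.0]
tcp_rot: [-3.118, -0.033, 2.82]
contact_force: [0.1, -0.2, -2.3]
opening: 0.711
[array([-11.16,   2.87,  -0.58]), array([-0.02, -0.03, -0.03])]
```

View pics/w32.png

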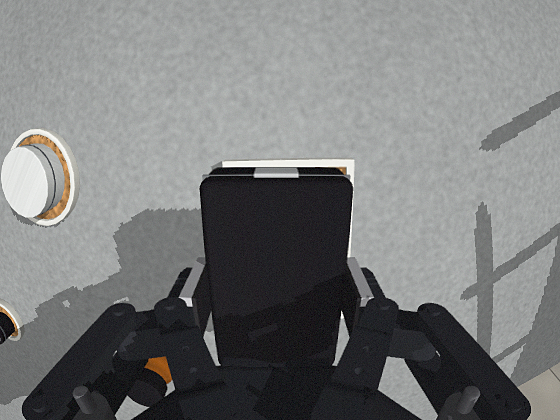

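```bash
python3 -m creep '[[-0.02,-0.032,-0.03,-5,1.5,8,1],[0,0,0,-5,1.5,8,1],[0,0,0,0,0,8,1],[0,0,0,0,0,0,1],[0,0,0,0,0,0,1]]'
python3 - <<'E'
from h import *
f=grab_frame("wrist");print(go([602,156.1,189],np.radians(163.2)))
f=grab_frame("wrist");cv2.imwrite("pics/w33.png",f["color"][:,:,::-1])
f=grab_frame("top");cv2.imwrite("pics/t33.png",cv2.resize(f["color"][130:260,160:300,::-1],None,fx=4,fy=4))
E
```

```text
clock: 35.63
eef_pos: [600.4, 157.2, 222.8]
tcp_rot: [-3.137, -0.005, 2.857]
contact_force: [0.4, -0.4, -1.3]
opening: 0.712
[array([-2.25, -0.29, 33.72]), array([-0.01, -0.  ,  0.01])]
```

View pics/w33.png

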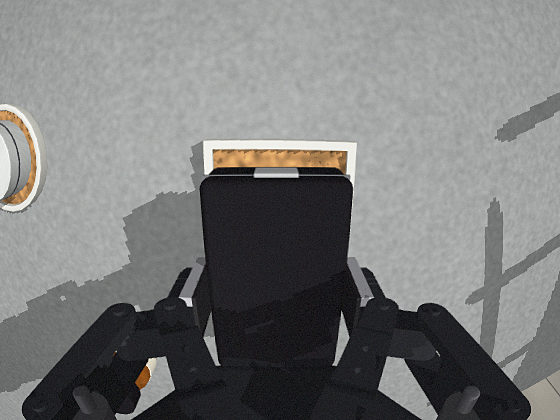

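View pics/t33.png

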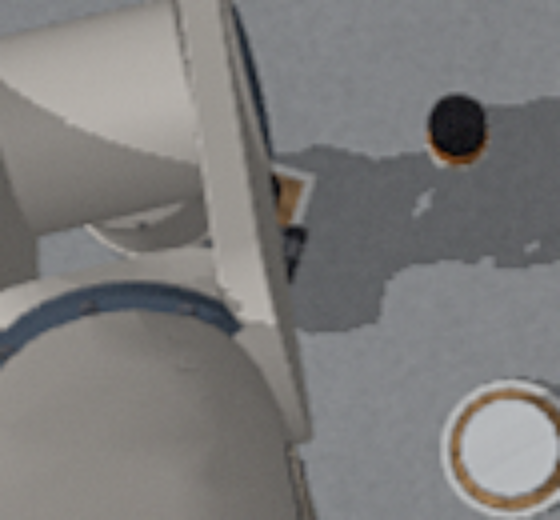

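```bash
python3 - <<'E'
from h import *
f=grab_frame("wrist")
a,b=plane(f,(204,142),9,1),plane(f,(356,143.5),9,1);d=b-a;print(a,b,np.linalg.norm(d),np.degrees(np.arctan2(d[1],d[0])))
n=np.array([d[1],-d[0],0])/np.linalg.norm(d); 
for s in(1,-1): print((a+b)/2+s*63*n)
E
python3 -m creep '[[0,0,0.01,-2.2,-0.3,8,1],[0,0,0,0,0,8,1],[0,0,0,0,0,6,1],[0,0,0,0,0,0,1],[0,0,0,0,0,0,1]]'
python3 - <<'E'
from h import *
f=grab_frame("wrist");print(go([602,156.1,189],np.radians(163.2)))
f=grab_frame("wrist");cv2.imwrite("pics/w34.png",f["color"][:,:,::-1])
E
```

```text
[531.42 133.59   9.  ] [556.68 217.32   9.  ] 87.4568136244705 73.21515569654089
[604.37 157.26   9.  ]
[483.74 193.65   9.  ]
clock: 36.25
eef_pos: [602.9, 156.1, 200.2]
tcp_rot: [-3.138, -0.002, 2.845]
contact_force: [-0.4, -0.3, -1.3]
opening: 0.711
[array([ 0.73, -0.17, 11.16]), array([-0., -0., -0.])]
```

View pics/w34.png

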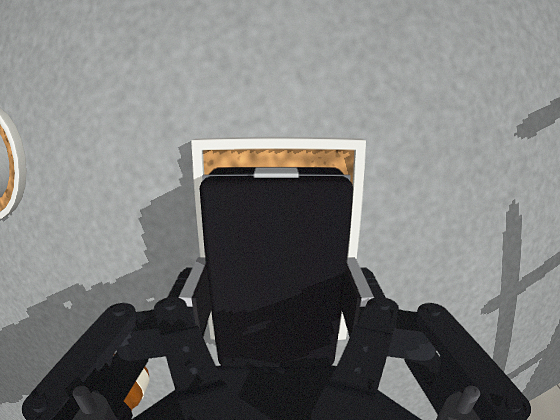

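```bash
python3 -m creep '[[0,0,0,0,0.5,4,1],[0,0,0,0,0,3,1],[0,0,0,0,0,2,1],[0,0,0,0,0,1,1],[0,0,0,0,0,0,1],[0,0,0,0,0,0,1]]'
python3 - <<'E'
from h import *
f=grab_frame("wrist");print(go([602.8,156.5,189],np.radians(163.2)))
f=grab_frame("wrist");cv2.imwrite("pics/w35.png",f["color"][:,:,::-1])
E
```

```text
clock: 36.85
eef_pos: [603.3, 156.8, 190.0]
tcp_rot: [-3.139, -0.001, 2.846]
contact_force: [-0.0, 0.4, -0.2]
opening: 0.713
[array([ 0.38, -0.41,  1.06]), array([-0., -0., -0.])]
```

View pics/w35.png

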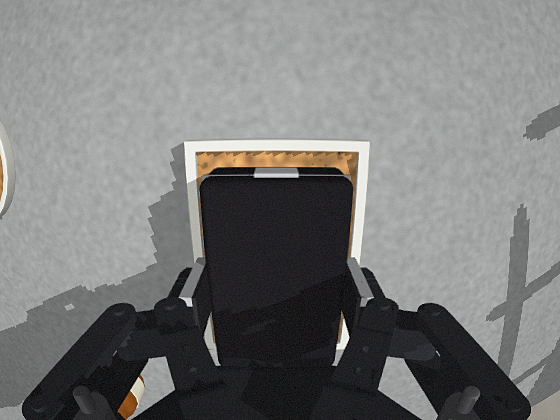

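Well centred between the tray walls. Final contact and release.

```bash
python3 -m creep '[[0,0,0,0,0,1.5,1],[0,0,0,0,0,1.5,1]]'
```

```text
clock: 37.12
eef_pos: [603.5, 156.8, 189.3]
tcp_rot: [-3.139, -0.001, 2.846]
contact_force: [-10.6, -4.3, 27.4]
opening: 0.713
```

```bash
python3 -m creep '[[0,0,0,0,0,0,1],[0,0,0,0,0,0,0.25],[0,0,0,0,0,0,0.15],[0,0,0,0,0,0,0],[0,0,0,0,0,0,0],[0,0,0,0,0,-8,0],[0,0,0,0,0,-16,0],[0,0,0,0,0,-25,0],[0,0,0,0,0,-35,0],[0,0,0,0,0,-35,0]]'
python3 -m creep '[[0,0,0,0,0,-35,0],[0,0,0,0,0,-35,0],[0,0,0,25,0,-25,0],[0,0,0,35,0,0,0],[0,0,0,35,0,0,0],[0,0,0,35,0,0,0],[0,0,0,35,0,0,0],[0,0,0,20,0,0,0],[0,0,0,0,0,0,0],[0,0,0,0,0,0,0]]'
python3 - <<'E'
from h import *
for n in["wrist","top","scene"]:
    f=grab_frame(n);cv2.imwrite(f"pics/f_{n}.png",f["color"][:,:,::-1])
E
```

```text
clock: 37.95
eef_pos: [601.2, 156.4, 306.6]
tcp_rot: [-3.132, -0.012, 2.845]
contact_force: [0.8, 0.4, -0.6]
opening: 0.999
clock: 38.78
eef_pos: [419.3, 211.7, 422.0]
tcp_rot: [3.138, 0.006, 2.843]
contact_force: [0.6, 0.1, -0.3]
opening: 0.999
```

View pics/f_wrist.png

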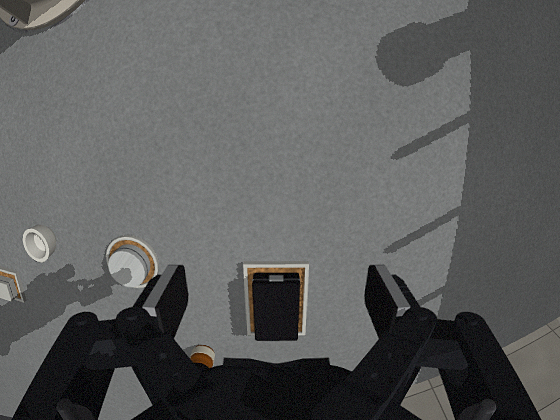

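View pics/f_top.png

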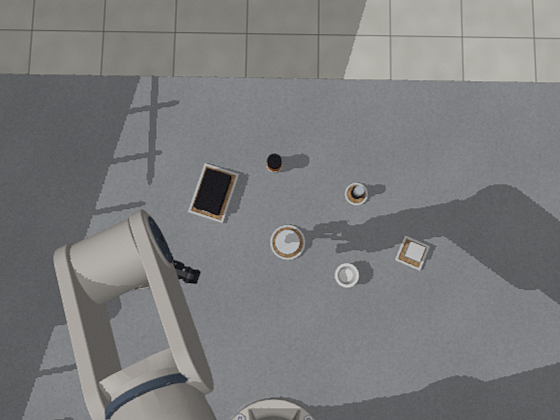

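View pics/f_scene.png

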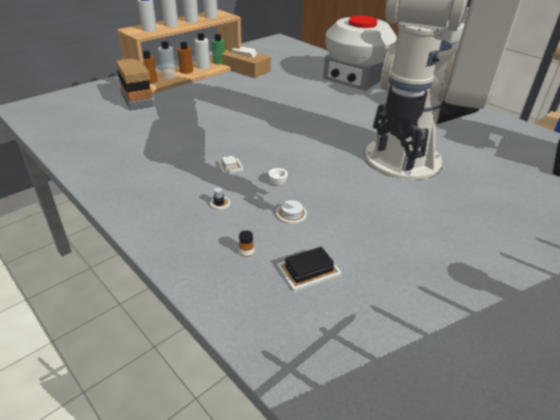

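Run:
```python
from h import *
f=grab_frame("top");im=f["color"][:,:,::-1]
t=[cv2.resize(im[y:y+50,x:x+50],(380,290) if 0 else (290,290),interpolation=cv2.INTER_CUBIC) for x,y in [(388,228),(263,217),(331,169),(189,167)]]
cv2.imwrite("pics/fz.png",np.vstack([np.hstack(t[:2]),np.hstack(t[2:])]))
```

```text
(no output)
```

View pics/fz.png

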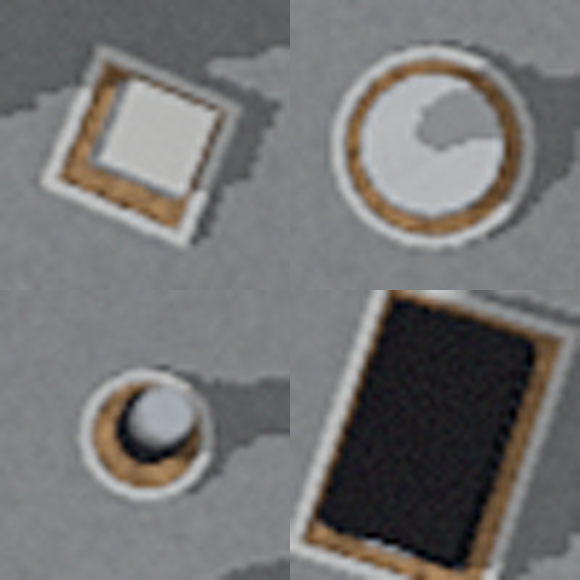

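Run:
```python
from h import *
f=grab_frame("top");k=5.8
for n,(x,y),(a,b),z,t in [("cov",(388,228),(162,136),29,(463.8,-325)),("tin",(263,217),(432-290,143),29,(485,-25.4)),("eye",(331,169),(164,417-290),51,(604.8,-190.3)),("sl",(189,167),(432-290,432-290),37,(602,156))]:
    p=plane(f,(x+(a+.5)/k-.5,y+(b+.5)/k-.5),z);print(n,p,p[:2]-t)
for n,u,z in (("jar",(274.5,161.5),58),("mortar",(346.5,274.5),34)): print(n,plane(f,u,z))
s=sense();print(s["contact_force"],s["clock"])
print(job.sign_off())
```

```text
cov [ 467.07 -328.     29.  ] [ 3.27 -3.  ]
tin [485.34 -25.36  29.  ] [0.34 0.04]
eye [ 605.7  -191.84   51.  ] [ 0.9  -1.54]
sl [601.17 152.02  37.  ] [-0.83 -3.98]
jar [670.42   7.19  58.  ]
mortar [ 409.57 -164.97   34.  ]
[ 0.9   0.06 -0.02] 39.0333
the job is handed in; nothing more can be done
None
```

I took the stack apart from the top down and set each piece in its own holder: eyepiece, cover-glass box, tin, then slide box. Each was lowered until the wrist felt it touch the recess floor (about 24–36 N), then released, and I handed in the job at 39 s.

**Final position check:** top-camera measurements put every piece within 13 mm of its recess centre, and all four look upright and flat.

| Piece | Distance from recess centre |
|---|---|
| Tin | about 0.5 mm |
| Eyepiece | about 2 mm |
| Slide box | about 4 mm |
| Cover-glass box | about 4.5 mm |

**Jar and mortar:** both look unmoved in the final pictures. I compared the pictures by eye at the same pixels and did not measure their positions again.

**Disagreements:**
- **Slide box and tray position:** early top-view readings of the slide box were about 6 mm off the wrist view. I had treated silhouette edges at the bench as if they were on the box top. The late wrist estimate of the slide tray also differed by about 2.5 mm from the first fix, so I aimed between the two.
- **Heights:** two-view heights agreed for the eyepiece top (124 mm against 126 mm nominal) and the holder floors (4.4–5.2 mm against 5 mm). They were poor for the cover-box corners (51–78 mm against 80 mm) because the views were too close together. The tin and slide-box tops were not measured from two views. For those three pieces I used the stated heights, and the measured TCP height at contact matched them to about 0.5 mm.

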